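# Reload the light-curing unit

### The job

The last cycle of the light-curing unit is done: lift the finished plaster model out of its chamber and lay it flat in the steel tray, then take all the glass vials out of the two-lane sloped dispenser, from its low end, one after another as they roll down, and lay each in a cradle of its own on the chamber floor. They are glass: set them down, do not drop them. Then bring the sprung hood over and ease it down until it is fully shut, never letting it slam, and only then press the start button right down; leave the other things on the bench where they are.

Things in the scene. Friction and masses are not known exactly. Their poses are not given: they have to be found in the camera images.
- unit: Light-curing unit, white, fixed. Origin: on the bench under the middle of its chamber; x points to its back (the hood's hinge), y to its control deck, z up. Chamber open at the top, inside 116 (x) by 162 (y), floor 30 above the bench, rim of its 10 thick walls at 75. Outside 136 (x) by 182 (y); the deck, 60 wide and 60 tall, adjoins at y = 91 to 151.
- chamber (a point): Middle of the chamber floor, in the middle cradle; axes as the unit's. Five cradles: grooves along x, centred at y = -68, -34, 0, 34, 68, parted by ribs 8 wide and 6 tall; a vial lies in a groove on the floor, its length along x.
- hood (a joint): Angle of the hood, rad: 0 shut, 1.95 open, leaning back on its stop. Amber plate 136 by 182 by 5 hinged along the chamber's back rim, with a closing spring: past about 1.85 it stays open by its lean, below that spring and weight throw it shut (about 3 N at the bar when nearly shut). A slam is closing faster than 1.5 rad/s while more than 0.1 rad open.
- hood_hinge (a point): Point on the hinge axis, in the middle; at x = 68, z = 75.5 of the unit's frame. The axis lies along the unit's y.
- hood_bar (a point): Middle of the hood's handle: round steel bar 12 thick, 100 long, parallel to the hinge, 171 from the hinge axis along the plate and 8 above the plate's underside, 35 clear of the plate's free edge, on two arms 100 apart. Hood open: the bar is on top; shut: it lies level in front of the unit, 83.5 above the bench. It may turn between the fingers as the hood swings.
- start (a joint): Travel of the start button, m: 0 up, 0.006 right down, which takes 5 N; springs back.
- start_top (a point): Middle of the top face of the round start button (28 across) on the unit's deck; it is pressed straight down.
- dispenser: Aluminium vial dispenser with two lanes side by side, fixed. Origin: on the bench, 15 to +x of the middle of its base (150 by 170). Its lanes (y = 50 and y = -50) slope down 18 degrees towards its -x, each to a stop; vials lie across them, along y. Behind a lane's lowest vial are side walls and a clear cover: only that one can be taken, straight up, best by its end faces; the next then rolls down.
- pocket0 (a point): Centre of the lowest vial in the lane at y = 50 when it rests on the stop, 75 above the bench; axes as the dispenser's. Lane floor here 46 wide, open at both sides; the other lane's vials end 50 from this one's. Side walls and cover begin 14 to its +x; the cover is at most 20 above the line of the vials' centres.
- pocket1 (a point): Centre of the lowest vial in the lane at y = -50 when it rests on the stop, 75 above the bench; axes as the dispenser's. Lane floor here 46 wide, open at both sides; the other lane's vials end 50 from this one's. Side walls and cover begin 14 to its +x; the cover is at most 20 above the line of the vials' centres.
- vial0: Capped glass vial, round, 24 in diameter, 50 long, 25 g. Origin: its centre; y runs along its length. Three to five are present, all in the dispenser at the start.
- vial1: Capped glass vial, round, 24 in diameter, 50 long, 25 g. Origin: its centre; y runs along its length. Three to five are present, all in the dispenser at the start.
- vial2: Capped glass vial, round, 24 in diameter, 50 long, 25 g. Origin: its centre; y runs along its length. Three to five are present, all in the dispenser at the start.
- vial3: Capped glass vial, round, 24 in diameter, 50 long, 25 g. Origin: its centre; y runs along its length. Three to five are present, all in the dispenser at the start.
- vial4: Capped glass vial, round, 24 in diameter, 50 long, 25 g. Origin: its centre; y runs along its length. Three to five are present, all in the dispenser at the start.
- model: Finished plaster model of a tooth arch: block 50 (x) by 44 (y) by 22 tall with small teeth up to 28, about 90 g. Origin: middle of its underside. Lies on the ribs in the chamber at the start.
- tray: Steel out-tray, fixed to the bench, open, 170 (x) by 130 (y) by 18 tall, walls and floor 4 thick. Origin: middle of its underside.
- duster: Bystander: spray can 66 across, 200 tall. Origin: middle of its underside.
- probe: Bystander: brush with a handle, 160 long, lying flat.
- cup: Bystander (not always there): white cup 64 across, 60 tall. Origin: middle of its underside.

How it is judged:
On the way, in this order (a step that is already met when the one before it is completed fails the run):
1. the model lies flat in the tray (x of model in the frame of tray between -0.075 and 0.075 m and y of model in the frame of tray between -0.055 and 0.055 m and z of model in the frame of tray between -0.002 and 0.012 m and angle between model's own z axis and vertical below 0.12 rad), for 0.2 s.
2. every vial lies in a cradle on the chamber floor, the hood still open (x of vial0 in the frame of chamber between -0.045 and 0.045 m and y of vial0 in the frame of chamber between -0.083 and 0.083 m and z of vial0 in the frame of chamber between 0.006 and 0.0155 m and x of vial1 in the frame of chamber between -0.045 and 0.045 m and y of vial1 in the frame of chamber between -0.083 and 0.083 m and z of vial1 in the frame of chamber between 0.006 and 0.0155 m and x of vial2 in the frame of chamber between -0.045 and 0.045 m and y of vial2 in the frame of chamber between -0.083 and 0.083 m and z of vial2 in the frame of chamber between 0.006 and 0.0155 m and x of vial3 in the frame of chamber between -0.045 and 0.045 m and y of vial3 in the frame of chamber between -0.083 and 0.083 m and z of vial3 in the frame of chamber between 0.006 and 0.0155 m and x of vial4 in the frame of chamber between -0.045 and 0.045 m and y of vial4 in the frame of chamber between -0.083 and 0.083 m and z of vial4 in the frame of chamber between 0.006 and 0.0155 m and value of joint hood above 1 rad), for 0.2 s.
3. the hood is fully shut (value of joint hood below 0.03 rad), for 0.3 s.
4. the start button is pressed right down with the hood shut (value of joint start above 0.0045 m and value of joint hood below 0.03 rad), for 0.05 s.
At the end, for the whole second after the job is handed in: Every vial present lies in a cradle (centre 6 to 15.5 mm above the chamber floor, within 45 mm of its middle lengthwise), the model lies flat inside the tray, the hood is shut (under 0.03 rad), and the button is up again (all of step 1 and x of vial0 in the frame of chamber between -0.045 and 0.045 m and y of vial0 in the frame of chamber between -0.083 and 0.083 m and z of vial0 in the frame of chamber between 0.006 and 0.0155 m and x of vial1 in the frame of chamber between -0.045 and 0.045 m and y of vial1 in the frame of chamber between -0.083 and 0.083 m and z of vial1 in the frame of chamber between 0.006 and 0.0155 m and x of vial2 in the frame of chamber between -0.045 and 0.045 m and y of vial2 in the frame of chamber between -0.083 and 0.083 m and z of vial2 in the frame of chamber between 0.006 and 0.0155 m and x of vial3 in the frame of chamber between -0.045 and 0.045 m and y of vial3 in the frame of chamber between -0.083 and 0.083 m and z of vial3 in the frame of chamber between 0.006 and 0.0155 m and x of vial4 in the frame of chamber between -0.045 and 0.045 m and y of vial4 in the frame of chamber between -0.083 and 0.083 m and z of vial4 in the frame of chamber between 0.006 and 0.0155 m and value of joint hood below 0.03 rad and value of joint start below 0.002 m and linear speed of model below 0.02 m/s); the robot touches nothing.
It fails at once if the hood slams: it closes faster than 1.5 rad/s while more than 0.1 rad open (value of joint hood above 0.1 rad and velocity of joint hood below -1.5 rad/s).
It fails at once if a glass vial is dropped: it moves faster than 1.2 m/s less than 120 mm above the bench ((linear speed of vial0 above 1.2 m/s and height (world z) of vial0 below 0.12 m) or (linear speed of vial1 above 1.2 m/s and height (world z) of vial1 below 0.12 m) or (linear speed of vial2 above 1.2 m/s and height (world z) of vial2 below 0.12 m) or (linear speed of vial3 above 1.2 m/s and height (world z) of vial3 below 0.12 m) or (linear speed of vial4 above 1.2 m/s and height (world z) of vial4 below 0.12 m)).
It fails at once if the start button is pressed while the hood is not shut (value of joint start above 0.0045 m and value of joint hood above 0.06 rad).
It fails at once if a bystander is moved more than 40 mm (distance of any of duster, probe, cup from where it was at the start of the episode above 0.04 m).
Of vial2, vial4, cup only 1 to 3 are there at a start; the rules pass over those that are not, and their reading is None.
At some moment in a run one of model may be knocked a few centimetres aside while the robot is not near it.
It also fails if it takes over 210 s, if anything falls off the work surface, if the arm or the gripper's body presses on something with over 40 N, if the wrist force passes 120 N, or if a joint passes its speed limit or range.

### The arm

A 7-joint arm with a two-finger parallel gripper is mounted at the origin on the work surface. World frame = base frame: x ahead of the robot, y to its left, z up, the work surface at z = 0. Lengths are in m, angles in rad, forces in N, time in s.
With the tool pointing down it reaches from about 0.425 to 1.025 m from the base axis. Payload 9.4 kg.
Tool frame: the origin (TCP) lies on the mounting face of the last link; the fingertips stand 173 mm ahead of it and the grasp point (between the pads) lies 155 mm ahead of it (r.tcp_to_tips is the distance from the TCP to the fingertips, in m); z points along the fingers, x is the direction in which the jaws open and shut, and the axes are right-handed (so a half turn about z gives the same grasp; the last joint's range is limited). The gripper opens to 85 mm and grips with 20 to 120 N. Pads are 22 mm wide; open, the fingers measure 114 mm over their backs; the gripper's body (76 mm by 85 mm) begins 54 mm behind the grasp point. The pads swing forward as they close: fully open they stand 13 mm farther back than shut.
Start: joints at [-1.212, 0.599, -0.003, 1.599, 0.002, 0.943, -0.08], TCP at [0.306, 0.657, 0.405] pointing down, gripper open.
Joint ranges: [-2.57, 2.57], [-0.35, 1.97], [-1.29, 1.29], [0.11, 2.56], [-1.05, 4.19], [0.11, 1.86], [-2.63, 2.63]. Speed limits (rad/s): [2.22, 2.22, 3.01, 3.01, 3.14, 3.14, 3.14].

### API

Orientations are given as a unit quaternion [x, y, z, w].
In Python, from workcell import r gives the robot as it stands.
- The arm moves only by the tool play_rows, never from a script. Its argument "steps" is a list of rows, each a list of 3 entries, a list of its own where there are three numbers: the shift along the tool's x, y, z in cm, then the turn about the tool's z in degrees, then the closure, from -1 (fully open) to 1 (shut), so that 0 is half open. In form: [[[x, y, z], yaw, jaw], ...]. A call has 1 to 10 rows; each row shifts and turns the commanded pose from where the row before left it, along the tool's axes as they then stand; what a row does not reach is not made up. A row lasts 1/12 s, in which the tool goes at most 41.7 mm and 7.16 degrees, less where a joint would pass 70% of its speed; a pose out of reach is approached as far as the arm can. A call is refused whole if a number of a shift passes 4.17 or a number of a turn 7.16, either way. A call with a gripper value outside its range is refused whole. The fingers move at their own pace and stop on an object; "grip_force" is the grip in N (left out, the last holds). Time passes only in rows, so rows that do not move let the fingers close. It gives the time, the measured TCP pose, the force and the opening at its end, in the units of the state.
- r.get_obs(): the state, without advancing time (a new reading comes with each control period).
- r.get_image(name): name is "scene" or "top"; returns a dict with "image" (420x560x3 uint8, red, green, blue), "range_z" (420x560 float32, m along the optical axis (not along the pixel's ray), 0 where there is no reading), "camera_matrix" (3x3 intrinsics, pixels), "dist_coeffs" ([k1, k2, p1, p2, k3] as OpenCV has them; the pictures are not rectified), "pose" (4x4, takes a point from camera to world coordinates). Camera axes: x right, y up, looking along -z (the intrinsics and any distortion apply to the point x, -y, -z); pixel columns grow to the right and rows downward; lengths in m; the calibration is good to about 2 mm. A picture is of the moment at which its call begins.
- r.finish_job(): hands the job in, once; it reports no verdict.
Trained networks look in the newest picture that a camera, given by its name, has taken for a name from the list of things; names that differ only in an ending like _2 or _b are one class to them, and where a whole thing is asked for, a point or a joint stands for the part that bears it (a point fixed in the world has none). Each returns a list of dicts, best first, with "confidence" (0 to 1); they miss things now and then, are a little off and sometimes report something else, mostly with a low value. They report only what shows in the picture. A call takes as long as a camera call.
- r.outline_of(camera, target): "region" (420x560 bool, what is visible of it) and "point" ([column, row] as shares, 0 to 1, of the picture: columns of its width, rows of its height, amid what is visible of it).
- r.tip_of(camera, target): "point" ([column, row] as shares, 0 to 1, of the picture: columns of its width, rows of its height: a listed point, or the origin of a listed thing).
The state is a dict: "t": time; "joints": joint angles; "joint_vel": joint speeds; "effort": joint torques, N m; "tool_pos": TCP position; "ee_rot": TCP orientation; "contact_force": force on the tool from outside, world axes, zero at the start; "moment": the same for the moment, N m; "grip_width": finger opening in m.
Only numpy, scipy, OpenCV 4.12 (cv2) and the standard library are available. Lean on these libraries where they do the work, as an engineer would, in place of code of your own. Each camera call takes 0.05 s, during which the arm holds its last target.

## Working session

There is one attempt and no reset: what is moved stays moved. The work goes in short steps, Python scripts to look and compute and a tool call to move; the robot and the scene stay as the last step left them, time stands still between calls to the robot, and variables do not carry over. Pictures are saved under pics/ and viewed, and the job is handed in when it is done.

Besides the shell and the picture viewer there is one more tool, called after "Request:" by a JSON object that holds its "name" and its "arguments", one argument or row to a line. play_rows: Moves the arm, as the interface text tells. Its arguments: {"type":"object","properties":{"steps":{"type":"array","items":{"type":"array"}},"grip_force":{"type":"number"}},"required":["steps"]}

```bash
ls; mkdir -p pics
cat > h.py <<'E'
import numpy as np, cv2
from workcell import r
def shot(cam,name=None):
    d=r.get_image(cam)
    if name: cv2.imwrite('pics/'+name,cv2.cvtColor(d['image'],cv2.COLOR_RGB2BGR))
    return d
def ray(d,px):
    K=np.array(d['camera_matrix']);D=np.array(d['dist_coeffs'])
    u=cv2.undistortPoints(np.array(px,float).reshape(-1,1,2),K,D).reshape(-1,2)
    c=np.c_[u[:,0],-u[:,1],-np.ones(len(u))]
    T=np.array(d['pose']); return T[:3,3], c@T[:3,:3].T
def atz(d,px,z):
    o,v=ray(d,px); return o+v*((z-o[2])/v[:,2])[:,None]
def bydepth(d,px):
    px=np.array(px,float).reshape(-1,2)
    o,v=ray(d,px); z=d['range_z'][px[:,1].astype(int),px[:,0].astype(int)]
    return o+v*z[:,None]
def proj(d,P):
    T=np.array(d['pose']);c=(np.array(P,float).reshape(-1,3)-T[:3,3])@T[:3,:3]
    c=c*[1,-1,-1]
    q,_=cv2.projectPoints(c,np.zeros(3),np.zeros(3),np.array(d['camera_matrix']),np.array(d['dist_coeffs']));return q.reshape(-1,2)
def cloud(d):
    h,w=d['range_z'].shape;g=np.stack(np.meshgrid(np.arange(w),np.arange(h)),-1).reshape(-1,2)
    P=bydepth(d,g).reshape(h,w,3);P[d['range_z']==0]=np.nan;return P
E
python3 - <<'E'
from h import *
o=r.get_obs();print(o)
print(r.tcp_to_tips)
for c in('scene','top'):
    d=shot(c,c+'0.png');print(c,d['camera_matrix'],d['dist_coeffs'],d['pose'])
    for n in['unit','chamber','hood_hinge','hood_bar','start_top','dispenser','pocket0','pocket1','vial0','model','tray','duster','probe','cup']:
        try:
            t=r.tip_of(c,n)[:6]
            print(n,[(np.round(np.array(x['point'])*[560,420],1).tolist(),round(x['confidence'],2)) for x in t])
        except Exception as e: print(n,e)
E
```

```text
pics
{'t': 0.0, 'joints': array([-1.21173083,  0.60013795, -0.00251541,  1.60011228,  0.00179773,
        0.94288232, -0.07981515]), 'joint_vel': array([ 0.00096477, -0.0006265 , -0.00097576, -0.00136623, -0.00191124,
       -0.00071336, -0.00084032]), 'effort': array([-2.07677956e-03, -7.76437783e+01,  1.56408805e+00, -2.58013737e+01,
        1.22825248e-02,  8.91375676e-03,  3.93645735e-05]), 'tool_pos': array([0.30595017, 0.65707154, 0.40381416]), 'ee_rot': array([ 8.43233777e-01,  5.37546469e-01, -6.03468426e-04,  4.76669725e-04]), 'contact_force': array([ 0.79935346,  0.16818287, -0.393199  ]), 'moment': array([0.01185967, 0.01661209, 0.00651728]), 'grip_width': 0.08588549106093082}
0.1734
scene [[500.55745608   0.         280.87776187]
 [  0.         500.55745608 218.57790793]
 [  0.           0.           1.        ]] [-0.11559793  0.          0.          0.          0.        ] [[ 0.11227609 -0.84178276  0.52801123  1.23966902]
 [ 0.99360038  0.10170672 -0.04913266  0.03434213]
 [-0.01234326  0.53014859  0.84781491  1.13238592]
 [ 0.          0.          0.          1.       
[... 964 characters left out ...]
2  0.98058002  0.89600925]
 [ 0.          0.          0.          1.        ]]
unit [([394.0, 259.2], 0.67)]
chamber [([400.0, 257.2], 0.58)]
hood_hinge [([407.8, 223.0], 0.82), ([287.6, 280.1], 0.42)]
hood_bar [([439.7, 167.9], 0.75)]
start_top [([346.3, 228.9], 0.72), ([155.5, 246.7], 0.7)]
dispenser [([263.6, 253.9], 0.91), ([388.2, 258.8], 0.45)]
pocket0 [([235.2, 273.8], 0.85), ([286.4, 279.3], 0.81)]
pocket1 [([235.2, 273.8], 0.85), ([286.4, 279.3], 0.81)]
vial0 [([284.3, 280.9], 0.68), ([234.1, 277.5], 0.59), ([236.3, 265.6], 0.59)]
model [([386.1, 255.6], 0.82)]
tray [([154.3, 246.4], 0.93)]
duster [([318.8, 138.4], 0.81), ([395.7, 257.8], 0.59)]
probe [([236.8, 164.7], 0.93)]
cup []
```

View pics/scene0.png

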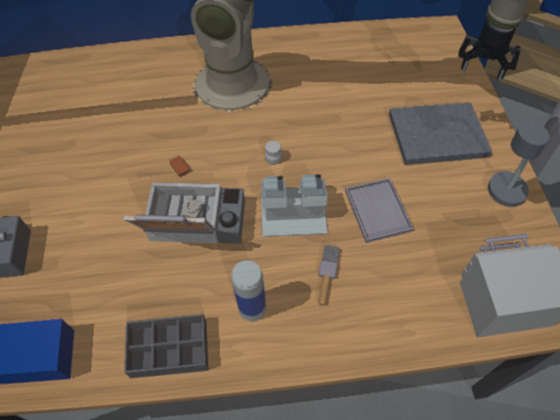

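View pics/top0.png

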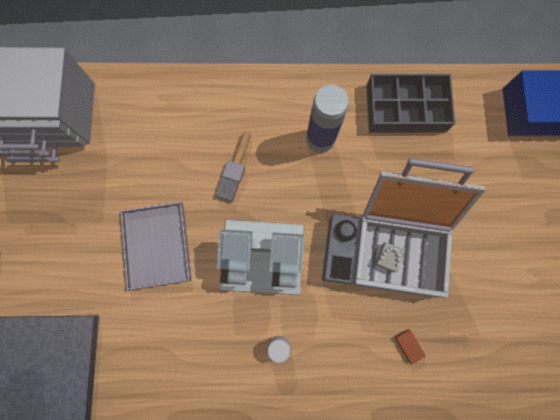

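The scene picture shows the unit at (185,215) with its hood open, the dispenser at (293,205), the tray at (378,208), the can at (250,290) and the brush at (328,275). The top picture shows the same things, with the model at (390,257) in the chamber. I'll crop in and measure poses next.

Run:
```python
from h import *
d=shot('top');im=cv2.cvtColor(d['image'],cv2.COLOR_RGB2BGR)
cv2.imwrite('pics/u1.png',cv2.resize(im[150:310,310:500],None,fx=4,fy=3.7,interpolation=cv2.INTER_CUBIC))
cv2.imwrite('pics/d1.png',cv2.resize(im[200:320,200:320],None,fx=5,fy=5,interpolation=cv2.INTER_CUBIC))
P=cloud(d);np.save('P.npy',P)
for n,z in(('start_top',.065),('hood_hinge',.0755),('pocket0',.075),('tray',0),('chamber',.03),('model',.036),('dispenser',0),('unit',0)):
    for t in r.tip_of('top',n)[:2]:
        p=np.array(t['point'])*[560,420]; print(n,p.round(),atz(d,p,z).round(4),bydepth(d,p).round(4))
def rect(mask,name):
    p=P[mask][:,:2]; c,s,a=cv2.minAreaRect((p*1000).astype(np.float32)); print(name,np.round(c,1),np.round(s,1),round(a,1),len(p),np.median(P[mask][:,2]).round(4))
reg=np.zeros(P.shape[:2],bool);reg[195:310,320:460]=1
rect(reg&(abs(P[...,2]-.075)<.004),'rim')
rect(reg&(abs(P[...,2]-.060)<.004),'deck')
reg[:]=0;reg[195:300,115:195]=1
rect(reg&(P[...,2]>.01)&(P[...,2]<.03),'tray')
reg[:]=0;reg[210:300,212:308]=1
rect(reg&(P[...,2]>.004),'disp')
for x,y in((235,275),(235,268),(235,260),(235,250),(235,240),(286,280),(286,270),(286,260),(286,245),(260,230)): print(x,y,P[y,x].round(4))
```

```text
start_top [350. 226.] [[ 0.5716 -0.0483  0.065 ]] [[ 0.5687 -0.045   0.0833]]
hood_hinge [408. 221.] [[ 0.5796 -0.1638  0.0755]] [[ 0.5782 -0.1612  0.0836]]
pocket0 [284. 279.] [[0.4653 0.0876 0.075 ]] [[0.465  0.0878 0.085 ]]
pocket0 [232. 277.] [[0.471 0.188 0.075]] [[0.4704 0.1865 0.0893]]
tray [155. 245.] [[0.5429 0.3616 0.    ]] [[0.5422 0.3599 0.006 ]]
tray [347. 231.] [[ 0.5712 -0.0546  0.    ]] [[ 0.5591 -0.0401  0.0818]]
chamber [399. 256.] [[ 0.5114 -0.1557  0.03  ]] [[ 0.5086 -0.1458  0.063 ]]
chamber [234. 277.] [[0.4725 0.1892 0.03  ]] [[0.4703 0.1837 0.0865]]
model [390. 256.] [[ 0.5115 -0.1353  0.036 ]] [[ 0.5094 -0.1286  0.0603]]
model [440. 167.] [[ 0.7035 -0.255   0.036 ]] [[ 0.6418 -0.1713  0.2364]]
dispenser [263. 250.] [[0.5304 0.1301 0.    ]] [[0.5242 0.1283 0.0607]]
dispenser [321. 141.] [[ 0.7784 -0.0021  0.    ]] [[0.7483 0.0074 0.0795]]
unit [397. 258.] [[ 0.5105 -0.1607  0.    ]] [[ 0.5061 -0.1444  0.055 ]]
unit [442. 167.] [[ 0.7152 -0.2756  0.    ]] [[ 0.6417 -0.1745  0.2385]]
rim [ 514.1 -127.3] [234.1 137.7] 81.2 1600 0.0752
deck [ 513.9 -118.5] [234.6 135.7] 80.9 2135 0.0604
tray [542.6 359.6] [170.5 130.9] 8.3 731 0.0175
disp [522.9 135.3] [199.7 191.1] 88.8 5822 0.0858
235 275 [0.4737 0.1816 0.0872]
235 268 [0.4863 0.1806 0.0987]
235 260 [0.5013 0.1807 0.1007]
235 250 [0.5195 0.18   0.1101]
235 240 [0.5378 0.1797 0.1153]
286 280 [0.463  0.0836 0.0904]
286 270 [0.4816 0.0835 0.0979]
286 260 [0.4999 0.0836 0.1078]
286 245 [0.5274 0.0835 0.1166]
260 230 [0.5724 0.1364 0.0103]
```

Run:
```python
from h import *
d=r.get_image('top');P=cloud(d)
reg=np.zeros(P.shape[:2],bool);reg[100:300,330:490]=1
m=r.outline_of('top','model')[0];rg=m['region']
p=P[rg];print('model z pct',np.percentile(p[:,2],[5,25,50,75,95]).round(4))
q=p[p[:,2]>.05][:,:2]*1000;print(cv2.minAreaRect(q.astype(np.float32)))
hb=r.outline_of('top','hood_bar')
for h in hb[:2]:
    q=P[h['region']];print('hood',h['confidence'],len(q),np.nanmedian(q,0), np.nanmax(q[:,2]))
# bar
for x in range(405,475,8):
  for y in range(155,180,3): print((x,y),P[y,x].round(3),end=' ') 
  print()
```

```text
model z pct [nan nan nan nan nan]
((509.5079040527344, -131.12474060058594), (43.91313552856445, 50.48515701293945), 66.81633758544922)
hood 0.4 62 [0.48302179 0.18715515 0.08894994] 0.09182922397255167
(405, 155) [ 0.744 -0.193  0.001] (405, 158) [ 0.738 -0.193 -0.002] (405, 161) [ 0.73  -0.192  0.001] (405, 164) [ 0.723 -0.192  0.   ] (405, 167) [ 0.649 -0.12   0.215] (405, 170) [ 0.645 -0.121  0.213] (405, 173) [ 0.64  -0.122  0.209] (405, 176) [ 0.637 -0.124  0.201] (405, 179) [ 0.632 -0.124  0.2  ] 
(413, 155) [ 0.743 -0.211  0.002] (413, 158) [ 0.736 -0.21   0.003] (413, 161) [ 0.653 -0.128  0.236] (413, 164) [ 0.649 -0.128  0.233] (413, 167) [ 0.716 -0.21  -0.002] (413, 170) [ 0.709 -0.209 -0.   ] (413, 173) [ 0.701 -0.208  0.001] (413, 176) [ 0.637 -0.138  0.2  ] (413, 179) [ 0.632 -0.138  0.201] 
(421, 155) [ 0.744 -0.229  0.001] (421, 158) [ 0.737 -0.229  0.001] (421, 161) [ 0.653 -0.141  0.237] (421, 164) [ 0.648 -0.141  0.236] (421, 167) [ 0.715 -0.227  0.   ] (421, 170) [ 0.708 -0.226  0.002] (421, 173) [ 0.701 -0.226  0.001] (421, 176) [ 0.693 -0.225  0.003] (421, 179) 
[... 1164 characters left out ...]
7   -0.298  0.002] (453, 176) [ 0.695 -0.299 -0.002] (453, 179) [ 0.688 -0.299 -0.003] 
(461, 155) [ 0.743 -0.32   0.003] (461, 158) [ 0.736 -0.32   0.001] (461, 161) [ 0.728 -0.319  0.002] (461, 164) [ 0.722 -0.319  0.001] (461, 167) [ 0.642 -0.206  0.238] (461, 170) [ 0.638 -0.208  0.234] (461, 173) [ 0.701 -0.318 -0.002] (461, 176) [ 0.694 -0.318 -0.002] (461, 179) [ 0.628 -0.217  0.211] 
(469, 155) [ 0.744 -0.341 -0.002] (469, 158) [ 0.736 -0.338  0.002] (469, 161) [ 0.73  -0.339 -0.002] (469, 164) [ 0.722 -0.337  0.   ] (469, 167) [ 0.643 -0.221  0.235] (469, 170) [ 0.637 -0.22   0.236] (469, 173) [ 0.632 -0.221  0.234] (469, 176) [ 0.63  -0.225  0.224] (469, 179) [ 0.687 -0.335 -0.001]
```

View pics/u1.png

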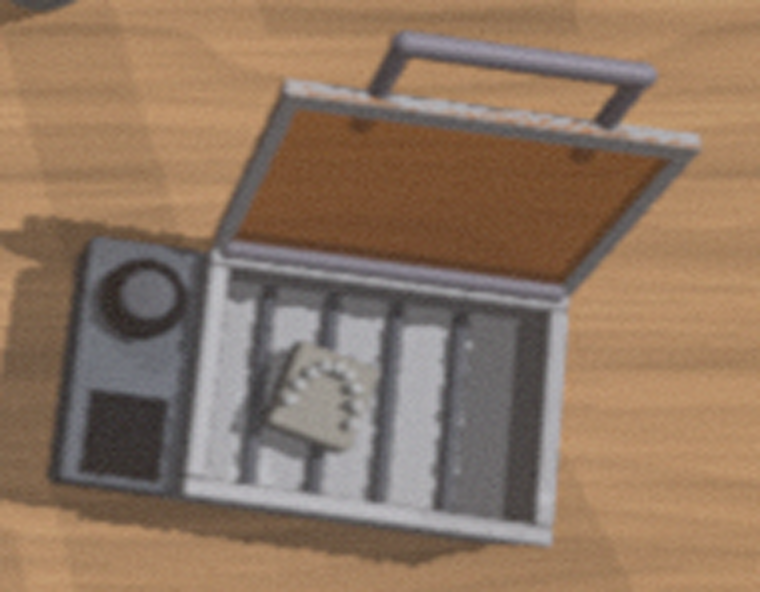

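View pics/d1.png

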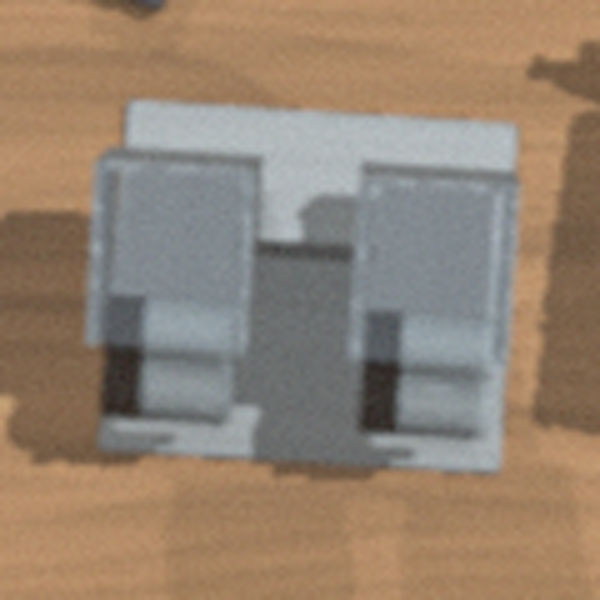

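The crops show the unit tilted about 9° with the model lying over ribs near (320,395). In the dispenser crop one vial shows at each lane's low end, (190,385) and (440,400), with more behind under the covers. Now the fitted poses.

```bash
cat > fit.py <<'E'
from h import *
from scipy.optimize import least_squares
from scipy.spatial.transform import Rotation as Ro
d=r.get_image('top');P=cloud(d)
reg=np.zeros(P.shape[:2],bool);reg[200:310,355:465]=1
m=reg&(abs(P[...,2]-.075)<.003);p=P[m][:,:2]
def res(q):
    a=q[2];l=(p-q[:2])@np.array([[np.cos(a),-np.sin(a)],[np.sin(a),np.cos(a)]])
    dx=np.abs(l[:,0])-.063;dy=np.abs(l[:,1])-.086
    return np.where((dx<0)&(dy<0),np.maximum(dx,dy),np.hypot(np.maximum(dx,0),np.maximum(dy,0)))
s=least_squares(res,[.511,-.158,-.155],loss='soft_l1',f_scale=.004)
q=s.x;print('unit',q[:2].round(4),np.degrees(q[2]).round(2),'rms',np.sqrt(np.mean(res(q)**2)),np.median(abs(res(q))))
a=q[2];R=np.array([[np.cos(a),-np.sin(a)],[np.sin(a),np.cos(a)]])
for n,l in(('hinge',(.068,0)),('barS',(-.103,0)),('c-68',(0,-.068)),('c68',(0,.068)),('deck',(0,.121))): print(n,(q[:2]+R@np.array(l)).round(4))
# bar
reg[:]=0;reg[155:185,400:480]=1
b=P[reg&(P[...,2]>.225)];print('bar mean',b.mean(0).round(4),'local',((b.mean(0)[:2]-q[:2])@R).round(4),'ang',np.degrees(np.arctan2(*np.linalg.svd(b[:,:2]-b[:,:2].mean(0))[2][0][::-1])).round(1))
# button
reg[:]=0;reg[215:245,330:365]=1
k=reg&(P[...,2]>.064)&(P[...,2]<.1);b=P[k];print('button',len(b),b.mean(0).round(4),np.percentile(b[:,2],[10,50,90]).round(4),'local',((np.median(b,0)[:2]-q[:2])@R).round(4))
# vials via sheets
for nm,(c0,c1) in(('p0',(225,248)),('p1',(275,298))):
    for y in range(262,290,2):
        row=P[y,c0:c1];print(nm,y,np.nanmedian(row,0).round(4),end=';')
    print()
E
python3 fit.py
python3 - <<'E'
from h import *
d=r.get_image('top');im=cv2.cvtColor(d['image'],cv2.COLOR_RGB2BGR)
e=r.get_image('scene');im2=cv2.cvtColor(e['image'],cv2.COLOR_RGB2BGR)
cv2.imwrite('pics/d2.png',np.hstack([cv2.resize(im[235:300,210:310],(400,260),interpolation=cv2.INTER_CUBIC),cv2.resize(im2[165:240,250:335],(400,353),interpolation=cv2.INTER_CUBIC)[:260]]))
E
```

```text
unit [ 0.5083 -0.1515] -8.98 rms 0.00303189039053882 0.00240983570745959
hinge [ 0.5754 -0.1621]
barS [ 0.4065 -0.1354]
c-68 [ 0.4977 -0.2186]
c68 [ 0.5189 -0.0843]
deck [ 0.5271 -0.0319]
bar mean [ 0.6445 -0.1726  0.2356] local [0.1379 0.0004] ang 80.9
button 510 [ 0.5604 -0.0457  0.0756] [0.0705 0.0744 0.0827] local [0.0342 0.1156]
p0 262 [0.4973 0.1782 0.1034];p0 264 [0.4936 0.1784 0.1027];p0 266 [0.4899 0.1784 0.1017];p0 268 [0.4862 0.1786 0.0998];p0 270 [0.4831 0.1799 0.0901];p0 272 [0.4797 0.1802 0.0815];p0 274 [0.4757 0.18   0.0854];p0 276 [0.4718 0.1797 0.0866];p0 278 [0.468  0.1797 0.0865];p0 280 [0.4643 0.1797 0.0854];p0 282 [0.4605 0.1798 0.0826];p0 284 [0.457  0.1805 0.073 ];p0 286 [0.4532 0.181  0.0699];p0 288 [0.4501 0.1867 0.009 ];
p1 262 [0.4963 0.0835 0.1054];p1 264 [0.4925 0.0835 0.1046];p1 266 [0.4889 0.0835 0.103 ];p1 268 [0.4852 0.0836 0.1017];p1 270 [0.4815 0.0836 0.1004];p1 272 [0.4778 0.0836 0.0976];p1 274 [0.4745 0.0834 0.086 ];p1 276 [0.4709 0.0833 0.0838];p1 278 [0.467  0.0834 0.0857];p1 280 [0.4631 0.0835 0.0874];p1 282 [0.4594 0.0835 0.0861];p1 284 [0.4556 0.0826 0.0842];p1 286 [0.4519 0.0834 0.0788];p1 288 [0.4483 0.0833 0.0729];
```

View pics/d2.png

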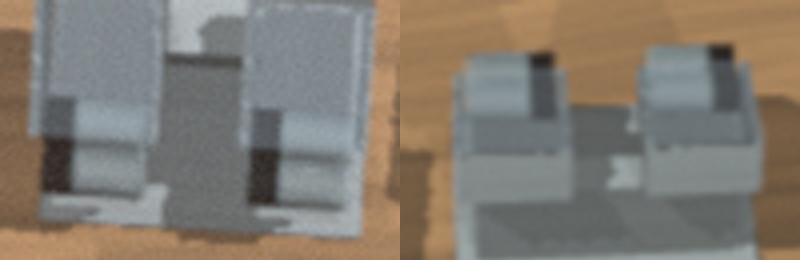

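```bash
cat > plan.py <<'E'
import sys
from h import *
from scipy.spatial.transform import Rotation as Ro
o=r.get_obs();T=np.array(o['tool_pos']);R=Ro.from_quat(o['ee_rot']).as_matrix()
def ang(): return np.degrees(np.arctan2(R[1,0],R[0,0]))
print('t',round(o['t'],2),'grasp',(T+R[:,2]*.155).round(4),'jawang',ang().round(1),'tilt',np.degrees(np.arccos(-R[2,2])).round(2),'w',round(o['grip_width'],4),'F',np.round(o['contact_force'],1))
# args: waypoints x,y,z,ang (ang 'k' keep), rows n each. turn shared over rows
Rc=R.copy();p=T+R[:,2]*.155
for a in sys.argv[1:]:
    x,y,z,an,n=a.split(',');g=np.array([float(x),float(y),float(z)])
    n=int(n);c=np.degrees(np.arctan2(Rc[1,0],Rc[0,0]))
    turn=0 if an=='k' else -((float(an)-c+180)%360-180)
    st=(g-p)/n;out=[]
    for i in range(n):
        l=Rc.T@st*100; out.append('[%.2f,%.2f,%.2f] %.2f'%(*l,turn/n)); Rc=Rc@Ro.from_euler('z',turn/n,degrees=True).as_matrix()
    p=g
    print(a,'x%d'%n); 
    if abs(turn)<.3: print('   all',out[0])
    else: print('   '+'\n   '.join(out))
E
python3 plan.py .5095,-.131,.20,k,21 .5095,-.131,.056,66.8,7
```

```text
t 2.25 grasp [0.3061 0.6572 0.2497] jawang 65.0 tilt 0.0 w 0.0852 F [ 0.3 -0.3  0.1]
.5095,-.131,.20,k,21 x21
   all [-2.99,2.46,0.24] 0.00
.5095,-.131,.056,66.8,7 x7
   [-0.00,-0.00,2.06] -0.25
   [-0.00,-0.00,2.06] -0.25
   [-0.00,-0.00,2.06] -0.25
   [-0.00,-0.00,2.06] -0.25
   [-0.00,-0.00,2.06] -0.25
   [-0.00,-0.00,2.06] -0.25
   [-0.00,-0.00,2.06] -0.25
```

Request:
{"name": "play_rows", "arguments": {
  "steps": [
    [[-2.99,2.46,0.24],0,-1],
    [[-2.99,2.46,0.24],0,-1],
    [[-2.99,2.46,0.24],0,-1],
    [[-2.99,2.46,0.24],0,-1],
    [[-2.99,2.46,0.24],0,-1],
    [[-2.99,2.46,0.24],0,-1],
    [[-2.99,2.46,0.24],0,-1],
    [[-2.99,2.46,0.24],0,-1],
    [[-2.99,2.46,0.24],0,-1],
    [[-2.99,2.46,0.24],0,-1]
  ],
  "grip_force": 40
}}

```text
t: 3.08
tool_pos: [0.403, 0.2806, 0.3809]
ee_rot: [0.843, 0.538, 0.0, -0.0]
contact_force: [0.7, 0.3, 0.3]
grip_width: 0.0857
```

Request:
{"name": "play_rows", "arguments": {
  "steps": [
    [[-2.99,2.46,0.24],0,-1],
    [[-2.99,2.46,0.24],0,-1],
    [[-2.99,2.46,0.24],0,-1],
    [[-2.99,2.46,0.24],0,-1],
    [[-2.99,2.46,0.24],0,-1],
    [[-2.99,2.46,0.24],0,-1],
    [[-2.99,2.46,0.24],0,-1],
    [[-2.99,2.46,0.24],0,-1],
    [[-2.99,2.46,0.24],0,-1]
  ]
}}

```text
t: 3.83
tool_pos: [0.4902, -0.057, 0.3593]
ee_rot: [0.843, 0.538, 0.0, 0.0]
contact_force: [0.6, 0.3, 0.0]
grip_width: 0.0853
```

```bash
cat > modelpose.py <<'E'
from h import *
d=shot('top','m1.png');P=cloud(d)
for m in r.outline_of('top','model')[:2]:
    p=P[m['region']];p=p[~np.isnan(p[:,0])];z=np.percentile(p[:,2],[10,50,90]).round(4)
    for lo in(.05,.012):
        q=p[(p[:,2]>lo)];
        if len(q)>20: print(m['confidence'],z,lo,len(q),cv2.minAreaRect((q[:,:2]*1000).astype(np.float32)),q.mean(0))
E
python3 modelpose.py; python3 plan.py .5095,-.131,.20,k,2 .5095,-.131,.056,66.8,7
```

```text
t 3.93 grasp [ 0.4909 -0.0617  0.2041] jawang 64.5 tilt 0.16 w 0.0856 F [0.2 0.7 1.2]
.5095,-.131,.20,k,2 x2
   all [-2.73,2.33,0.21] 0.00
.5095,-.131,.056,66.8,7 x7
   [0.00,-0.00,2.06] -0.33
   [0.00,-0.00,2.06] -0.33
   [0.00,-0.00,2.06] -0.33
   [0.00,-0.00,2.06] -0.33
   [0.00,-0.00,2.06] -0.33
   [0.00,-0.00,2.06] -0.33
   [0.00,-0.00,2.06] -0.33
```

View pics/m1.png

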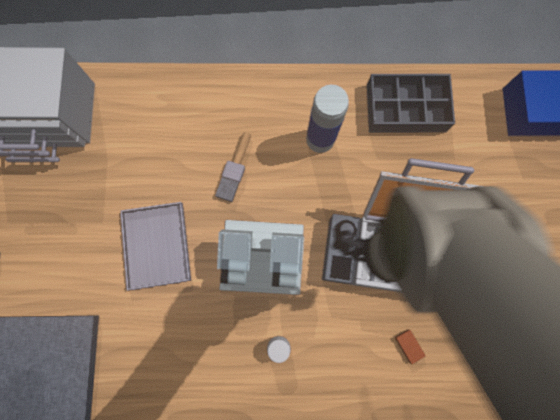

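In the top view the arm hides the chamber, so I'll check the model from the scene camera.

Run:
```python
from h import *
d=shot('scene');im=cv2.cvtColor(d['image'],cv2.COLOR_RGB2BGR)
cv2.imwrite('pics/s1.png',cv2.resize(im[160:260,120:260],None,fx=5,fy=5,interpolation=cv2.INTER_CUBIC))
q=proj(d,[[.5095,-.131,.064]]);print('expect',q)
for m in r.tip_of('scene','model')[:2]: print(np.array(m['point'])*[560,420],m['confidence'])
P=cloud(d)
for m in r.outline_of('scene','model')[:1]:
    p=P[m['region']];p=p[p[:,2]>.05];print(m['confidence'],len(p),cv2.minAreaRect((p[:,:2]*1000).astype(np.float32)))
```

```text
expect [[190.31135247 206.3675378 ]]
[196.896 212.394] 0.69
[251.104 306.306] 0.44
0.57 306 ((564.8895874023438, -135.0576629638672), (53.65650177001953, 167.1306915283203), 82.04715728759766)
```

View pics/s1.png

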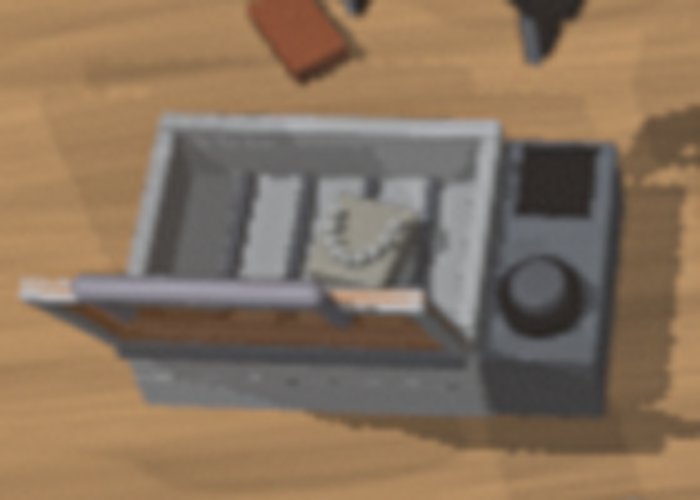

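The model still sits at crop (365,240), where it was at the start. Moving over it and descending with the jaws part closed, to clear the wall.

Request:
{"name": "play_rows", "arguments": {
  "steps": [
    [[-2.99,2.46,0.24],-0.9,-0.65],
    [[-2.99,2.46,0.24],-0.9,-0.65],
    [[0,0,2.5],0,-0.65],
    [[0,0,2.5],0,-0.65],
    [[0,0,2.5],0,-0.65],
    [[0,0,2.5],0,-0.65],
    [[0,0,0],0,-0.65],
    [[0,0,0],0,-0.65]
  ]
}}

```text
t: 4.75
tool_pos: [0.5099, -0.1283, 0.2538]
ee_rot: [0.834, 0.552, -0.001, -0.001]
contact_force: [0.8, -0.3, 0.8]
grip_width: 0.0703
```

```bash
python3 plan.py .5095,-.131,.057,66.8,3;python3 - <<'E'
from h import *
d=shot('scene');im=cv2.cvtColor(d['image'],cv2.COLOR_RGB2BGR)
cv2.imwrite('pics/s2.png',cv2.resize(im[140:260,120:280],None,fx=5,fy=5,interpolation=cv2.INTER_CUBIC))
E
```

```text
t 4.75 grasp [ 0.5094 -0.1281  0.0988] jawang 67.0 tilt 0.16 w 0.0703 F [ 0.8 -0.3  0.8]
.5095,-.131,.057,66.8,3 x3
   all [-0.09,0.04,1.39] 0.06
```

View pics/s2.png

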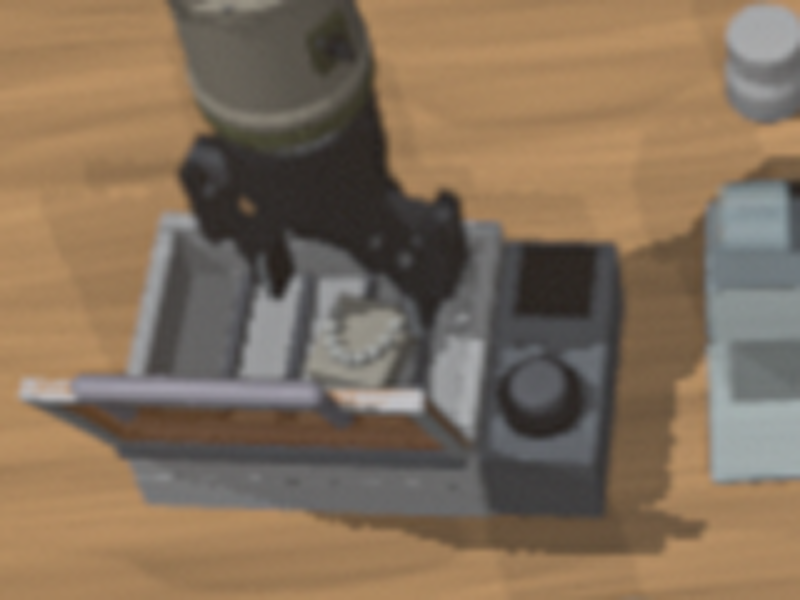

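The open fingers at (280,280) and (430,310) straddle the model at (360,340). Descending and closing.

Request:
{"name": "play_rows", "arguments": {
  "steps": [
    [[-0.1,0.05,1.4],0,-0.65],
    [[-0.1,0.05,1.4],0,-0.65],
    [[-0.1,0.05,1.3],0,-0.65],
    [[0,0,0],0,-0.65],
    [[0,0,0],0,1],
    [[0,0,0],0,1],
    [[0,0,0],0,1],
    [[0,0,0],0,1],
    [[0,0,0],0,1],
    [[0,0,0],0,1]
  ],
  "grip_force": 40
}}

```text
t: 5.63
tool_pos: [0.5106, -0.133, 0.215]
ee_rot: [0.835, 0.551, 0.001, 0.001]
contact_force: [-0.3, 1.0, 6.2]
grip_width: 0.0433
```

```bash
python3 plan.py .5095,-.131,.18,k,4 .5426,.3596,.18,98.3,13 .5426,.3596,.027,k,6
```

```text
t 5.63 grasp [ 0.5109 -0.133   0.06  ] jawang 66.9 tilt 0.14 w 0.0433 F [-0.3  1.   6.2]
.5095,-.131,.18,k,4 x4
   all [0.03,-0.05,-3.00] 0.00
.5426,.3596,.18,98.3,13 x13
   [3.57,-1.25,-0.00] -2.42
   [3.62,-1.10,-0.00] -2.42
   [3.66,-0.94,-0.00] -2.42
   [3.70,-0.79,-0.00] -2.42
   [3.73,-0.63,-0.00] -2.42
   [3.75,-0.47,-0.00] -2.42
   [3.77,-0.31,-0.00] -2.42
   [3.78,-0.16,-0.00] -2.42
   [3.78,0.00,-0.00] -2.42
   [3.78,0.16,-0.00] -2.42
   [3.77,0.32,-0.00] -2.42
   [3.75,0.48,-0.00] -2.42
   [3.73,0.64,-0.00] -2.42
.5426,.3596,.027,k,6 x6
   all [0.00,-0.01,2.55] 0.00
```

Request:
{"name": "play_rows", "arguments": {
  "steps": [
    [[0,0,-1],0,1],
    [[0,0,-3],0,1],
    [[0,0,-4],0,1],
    [[0,0,-4],0,1],
    [[3.57,-1.25,0],0,1],
    [[3.57,-1.25,0],0,1],
    [[3.57,-1.25,0],0,1],
    [[3.57,-1.25,0],0,1],
    [[3.57,-1.25,0],0,1],
    [[3.57,-1.25,0],0,1]
  ]
}}

```text
t: 6.47
tool_pos: [0.525, 0.0949, 0.3349]
ee_rot: [0.835, 0.551, 0.001, 0.0]
contact_force: [0.8, -0.3, -1.8]
grip_width: 0.043
```

Request:
{"name": "play_rows", "arguments": {
  "steps": [
    [[3.57,-1.25,0],0,1],
    [[3.57,-1.25,0],0,1],
    [[3.57,-1.25,0],0,1],
    [[3.57,-1.25,0],0,1],
    [[3.57,-1.25,0],0,1],
    [[3.57,-1.25,0],0,1],
    [[3.57,-1.25,0],0,1],
    [[0,0,3],0,1],
    [[0,0,3],0,1],
    [[0,0,0],0,1]
  ]
}}

```text
t: 7.3
tool_pos: [0.5413, 0.3574, 0.2698]
ee_rot: [0.834, 0.552, -0.003, 0.0]
contact_force: [-0.2, 0.2, -1.2]
grip_width: 0.0431
```

```bash
python3 plan.py .5426,.3596,.032,k,4;python3 - <<'E'
from h import *
d=shot('scene');im=cv2.cvtColor(d['image'],cv2.COLOR_RGB2BGR)
cv2.imwrite('pics/s3.png',cv2.resize(im[120:260,300:460],None,fx=5,fy=4,interpolation=cv2.INTER_CUBIC))
E
```

```text
t 7.3 grasp [0.5404 0.3568 0.1148] jawang 66.9 tilt 0.39 w 0.0431 F [-0.2  0.2 -1.2]
.5426,.3596,.032,k,4 x4
   all [0.10,0.03,2.07] 0.00
```

View pics/s3.png

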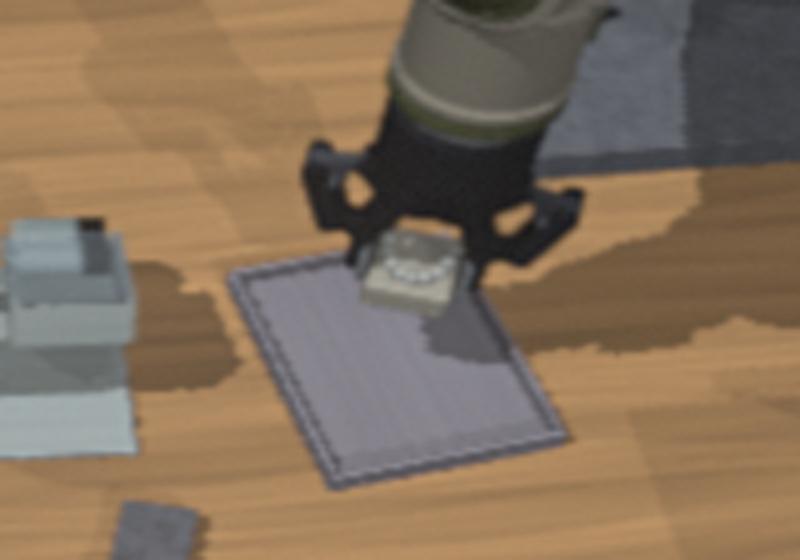

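The model hangs level in the grip at (415,270), over the tray. Lowering it.

Request:
{"name": "play_rows", "arguments": {
  "steps": [
    [[0,0,2],0,1],
    [[0,0,2],0,1],
    [[0,0,2],0,1],
    [[0,0,1.3],0,1],
    [[0,0,0.5],0,1],
    [[0,0,0.4],0,1],
    [[0,0,0.3],0,1],
    [[0,0,0],0,1],
    [[0,0,0],0,1]
  ]
}}

```text
t: 8.1
tool_pos: [0.5436, 0.3575, 0.1891]
ee_rot: [0.835, 0.551, 0.0, -0.0]
contact_force: [-0.1, 0.7, -1.1]
grip_width: 0.0432
```

```bash
python3 plan.py
```

```text
t 8.1 grasp [0.5437 0.3576 0.0341] jawang 66.8 tilt 0.06 w 0.0432 F [-0.1  0.7 -1.1]
```

Request:
{"name": "play_rows", "arguments": {
  "steps": [
    [[0,0,0.3],0,1],
    [[0,0,0.2],0,1],
    [[0,0,0.1],0,1],
    [[0,0,0],0,1],
    [[0,0,0],0,1]
  ]
}}

```text
t: 8.52
tool_pos: [0.5434, 0.3574, 0.1831]
ee_rot: [0.835, 0.551, 0.0, -0.0]
contact_force: [-1.8, -0.9, 6.9]
grip_width: 0.0431
```

```bash
python3 plan.py
```

```text
t 8.52 grasp [0.5434 0.3575 0.0281] jawang 66.8 tilt 0.04 w 0.0431 F [-1.8 -0.9  6.9]
```

Request:
{"name": "play_rows", "arguments": {
  "steps": [
    [[0,0,0],0,-0.5],
    [[0,0,0],0,-0.5],
    [[0,0,0],0,-0.5],
    [[0,0,-2],0,-0.5],
    [[0,0,-4],0,-0.5],
    [[0,0,-4],0,-0.5],
    [[0,0,-4],0,-0.5],
    [[0,0,0],0,-0.5]
  ]
}}

```text
t: 9.18
tool_pos: [0.5451, 0.3582, 0.3298]
ee_rot: [0.835, 0.55, 0.005, -0.0]
contact_force: [1.6, 0.7, -0.4]
grip_width: 0.0641
```

```bash
python3 plan.py .4695,.1855,.17,86,6;  python3 - <<'E'
from h import *
d=shot('scene');im=cv2.cvtColor(d['image'],cv2.COLOR_RGB2BGR)
cv2.imwrite('pics/s4.png',cv2.resize(im[120:260,240:440],None,fx=4,fy=4,interpolation=cv2.INTER_CUBIC))
E
```

```text
t 9.18 grasp [0.5464 0.3592 0.1748] jawang 66.8 tilt 0.62 w 0.0641 F [ 1.6  0.7 -0.4]
.4695,.1855,.17,86,6 x6
   [-3.17,-0.04,0.05] -3.20
   [-3.16,-0.21,0.05] -3.20
   [-3.14,-0.39,0.05] -3.20
   [-3.12,-0.57,0.05] -3.20
   [-3.08,-0.74,0.05] -3.20
   [-3.03,-0.91,0.05] -3.20
```

View pics/s4.png

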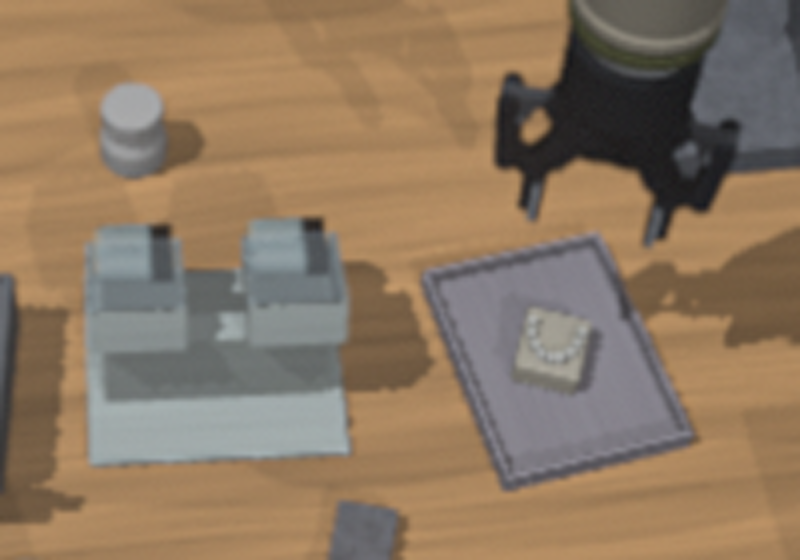

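The model lies flat in the tray at (555,350). Next, pocket0.

Request:
{"name": "play_rows", "arguments": {
  "steps": [
    [[-3.17,-0.04,0],-3.2,-0.65],
    [[-3.16,-0.21,0],-3.2,-0.65],
    [[-3.14,-0.39,0],-3.2,-0.65],
    [[-3.12,-0.57,0],-3.2,-0.65],
    [[-3.08,-0.74,0],-3.2,-0.65],
    [[-3.03,-0.91,0],-3.2,-0.65],
    [[0,0,0],0,-0.65],
    [[0,0,0],0,-0.65],
    [[0,0,0],0,-0.65]
  ]
}}

```text
t: 9.98
tool_pos: [0.4667, 0.1839, 0.3219]
ee_rot: [0.731, 0.682, 0.0, -0.0]
contact_force: [-0.9, 0.4, -1.1]
grip_width: 0.0703
```

```bash
python3 plan.py .4695,.1855,.083,86,4;  python3 - <<'E'
from h import *
d=shot('top');im=cv2.cvtColor(d['image'],cv2.COLOR_RGB2BGR)
e=shot('scene');im2=cv2.cvtColor(e['image'],cv2.COLOR_RGB2BGR)
cv2.imwrite('pics/s5.png',np.hstack([cv2.resize(im[210:310,190:320],(400,308),interpolation=cv2.INTER_CUBIC),cv2.resize(im2[130:230,240:370],(400,308),interpolation=cv2.INTER_CUBIC)]))
E
```

```text
t 9.98 grasp [0.4667 0.1839 0.1669] jawang 86.0 tilt 0.02 w 0.0703 F [-0.9  0.4 -1.1]
.4695,.1855,.083,86,4 x4
   all [0.04,0.07,2.10] -0.00
```

View pics/s5.png

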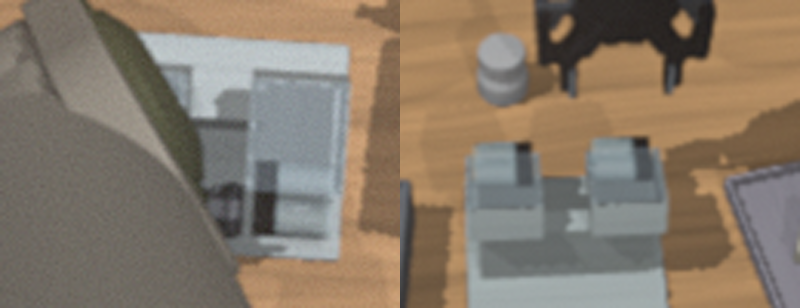

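The left lane's vial at (620,150) lies between the fingers in the scene view. Descending.

Request:
{"name": "play_rows", "arguments": {
  "steps": [
    [[0.05,0.1,2.5],0,-0.65],
    [[0.05,0.1,2.5],0,-0.65],
    [[0.05,0.1,2],0,-0.65],
    [[0,0,1],0,-0.65],
    [[0,0,0.4],0,-0.65],
    [[0,0,0],0,-0.65],
    [[0,0,0],0,-0.65]
  ]
}}

```text
t: 10.67
tool_pos: [0.4697, 0.1853, 0.2386]
ee_rot: [0.731, 0.682, 0.0, 0.0]
contact_force: [0.5, 0.5, 0.8]
grip_width: 0.0707
```

```bash
python3 plan.py .4695,.1855,.083,86,1;  python3 - <<'E'
from h import *
e=shot('scene');im2=cv2.cvtColor(e['image'],cv2.COLOR_RGB2BGR)
cv2.imwrite('pics/s6.png',cv2.resize(im2[150:230,250:360],None,fx=7,fy=7,interpolation=cv2.INTER_CUBIC))
E
```

```text
t 10.67 grasp [0.4697 0.1853 0.0836] jawang 86.1 tilt 0.01 w 0.0707 F [0.5 0.5 0.8]
.4695,.1855,.083,86,1 x1
   all [0.02,-0.02,0.06] 0.06
```

View pics/s6.png

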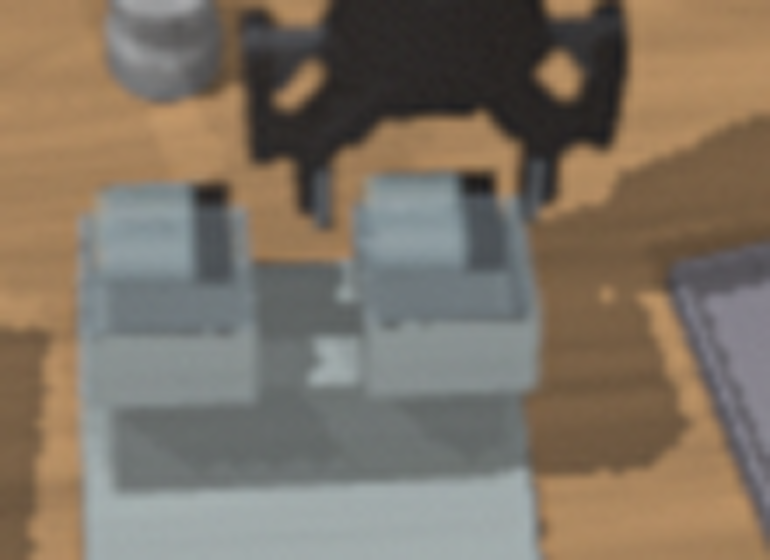

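Both fingers stand clear of the vial's ends at (325,200) and (540,190). Gripping gently.

Request:
{"name": "play_rows", "arguments": {
  "steps": [
    [[0,0,0],0,1],
    [[0,0,0],0,1],
    [[0,0,0],0,1],
    [[0,0,0],0,1],
    [[0,0,0],0,1],
    [[0,0,-1],0,1],
    [[0,0,-2],0,1],
    [[0,0,-3],0,1],
    [[0,0,-3],0,1],
    [[0,0,0],0,1]
  ],
  "grip_force": 25
}}

```text
t: 11.55
tool_pos: [0.4703, 0.185, 0.3337]
ee_rot: [0.731, 0.682, 0.004, 0.001]
contact_force: [-0.1, -0.1, 0.0]
grip_width: 0.0496
```

```bash
python3 plan.py .518,-.151,.175,-9,14
python3 - <<'E'
from h import *
e=shot('scene');im2=cv2.cvtColor(e['image'],cv2.COLOR_RGB2BGR)
cv2.imwrite('pics/s7.png',cv2.resize(im2[130:230,250:360],None,fx=6,fy=6,interpolation=cv2.INTER_CUBIC))
E
```

```text
t 11.55 grasp [0.4713 0.1855 0.1787] jawang 86.0 tilt 0.42 w 0.0496 F [-0.1 -0.1  0. ]
.518,-.151,.175,-9,14 x14
   [-2.37,0.50,0.02] 6.79
   [-2.30,0.78,0.02] 6.79
   [-2.19,1.04,0.02] 6.79
   [-2.05,1.29,0.02] 6.79
   [-1.88,1.53,0.02] 6.79
   [-1.69,1.74,0.02] 6.79
   [-1.47,1.93,0.02] 6.79
   [-1.24,2.09,0.02] 6.79
   [-0.98,2.22,0.02] 6.79
   [-0.71,2.32,0.02] 6.79
   [-0.43,2.39,0.02] 6.79
   [-0.15,2.42,0.02] 6.79
   [0.14,2.42,0.02] 6.79
   [0.43,2.39,0.02] 6.79
```

View pics/s7.png

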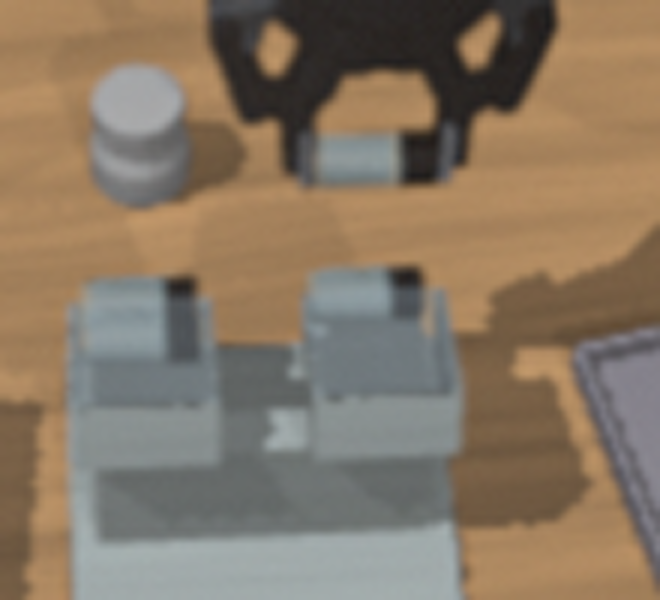

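Vial held level at (380,160); one vial has rolled down behind it, and two show in the other lane. I'll check the ribs against the unit fit before placing.

```bash
python3 - <<'E'
from h import *
d=shot('top','t8.png');P=cloud(d);p=P.reshape(-1,3);p=p[~np.isnan(p[:,0])]
a=np.radians(-8.98);R=np.array([[np.cos(a),-np.sin(a)],[np.sin(a),np.cos(a)]])
l=(p[:,:2]-[.5083,-.1515])@R
k=(abs(l[:,0])<.04)&(abs(l[:,1])<.09)
b=np.round(l[k,1]*1000/2).astype(int)
for i in range(-44,45): 
    z=p[k][b==i,2]
    if len(z): print(i*2,round(np.median(z)*1000,1),len(z),end=' | ')
print()
k=(abs(l[:,1])<.07)&(abs(l[:,0])<.075);b=np.round(l[k,0]*1000/2).astype(int)
for i in range(-37,38): 
    z=p[k][b==i,2]
    if len(z): print(i*2,round(np.median(z)*1000,1),end=' | ')
E
python3 plan.py .4977,-.2186,.175,-9,14
```

```text
-88 75.5 39 | -86 75.2 41 | -84 67.2 129 | -82 52.9 281 | -80 30.6 38 | -78 31.1 35 | -76 30.7 40 | -74 30.5 37 | -72 30.7 34 | -70 31.0 32 | -68 30.9 38 | -66 30.8 42 | -64 30.9 31 | -62 31.3 38 | -60 30.7 38 | -58 31.9 17 | -56 35.8 18 | -54 36.8 36 | -52 36.8 42 | -50 35.1 53 | -48 31.6 52 | -46 30.5 39 | -44 31.3 40 | -42 30.8 30 | -40 30.8 39 | -38 30.5 32 | -36 31.2 43 | -34 30.8 36 | -32 30.3 37 | -30 30.7 36 | -28 30.7 33 | -26 30.5 40 | -24 31.6 15 | -22 35.6 23 | -20 36.4 41 | -18 36.7 36 | -16 34.9 58 | -14 31.3 48 | -12 30.7 37 | -10 30.4 36 | -8 30.7 32 | -6 30.7 40 | -4 30.8 38 | -2 30.4 36 | 0 30.0 37 | 2 30.7 32 | 4 30.8 36 | 6 30.5 37 | 8 30.6 37 | 10 31.5 18 | 12 36.1 29 | 14 36.5 32 | 16 37.1 40 | 18 34.9 58 | 20 31.0 44 | 22 30.7 40 | 24 30.4 40 | 26 30.2 32 | 28 30.3 37 | 30 30.5 31 | 32 30.3 39 | 34 30.5 36 | 36 30.1 35 | 38 30.7 33 | 40 31.3 40 | 42 30.1 37 | 44 31.2 24 | 46 35.7 28 | 48 35.9 31 | 50 36.8 37 | 52 36.7 43 | 54 34.7 56 | 56 30.5 31 | 58 30.9 40 | 60 30.3 38 | 62 30.7 35 | 64 31.0 37 | 66 30.7 37 | 68 30.2 36 | 70 30.0 38 | 72 30.6 20 | 80 73.2 4 
[... 620 characters left out ...]
4 31.2 | 36 30.6 | 38 31.4 | 40 31.8 | 42 31.4 | 44 31.0 | 46 31.3 | 48 31.0 | 50 30.9 | 52 31.3 | 54 30.9 | 56 31.2 | 58 47.7 | 60 61.7 | 62 75.5 | 64 78.8 | 66 81.4 | 68 81.8 | 70 81.8 | 72 83.8 | 74 88.7 | t 11.65 grasp [0.4701 0.185  0.1752] jawang 86.0 tilt 0.21 w 0.0499 F [ 0.2 -1.  -1.1]
.4977,-.2186,.175,-9,14 x14
   [-2.86,0.40,-0.00] 6.79
   [-2.80,0.73,-0.00] 6.79
   [-2.69,1.06,-0.00] 6.79
   [-2.55,1.37,-0.00] 6.79
   [-2.37,1.66,-0.00] 6.79
   [-2.15,1.93,-0.00] 6.79
   [-1.91,2.17,-0.00] 6.79
   [-1.64,2.38,-0.00] 6.79
   [-1.35,2.56,-0.00] 6.79
   [-1.04,2.70,-0.00] 6.79
   [-0.71,2.80,-0.00] 6.79
   [-0.37,2.87,-0.00] 6.79
   [-0.03,2.89,-0.00] 6.79
   [0.31,2.87,-0.00] 6.79
```

View pics/t8.png

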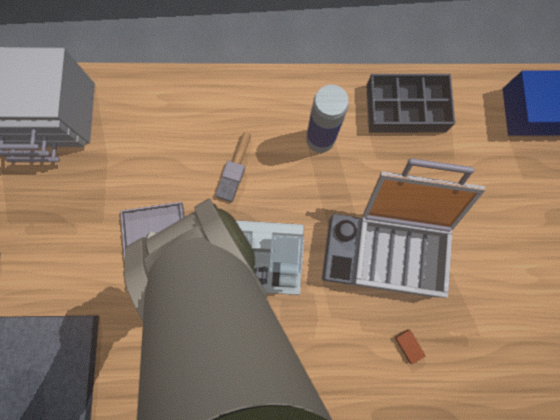

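The ribs show the unit about 1.5 mm off my fit, so I corrected it to (0.5095, -0.1532). Carrying the vial to the far cradle.

Request:
{"name": "play_rows", "arguments": {
  "steps": [
    [[-2.86,0.4,0],6.79,1],
    [[-2.8,0.73,0],6.79,1],
    [[-2.69,1.06,0],6.79,1],
    [[-2.55,1.37,0],6.79,1],
    [[-2.37,1.66,0],6.79,1],
    [[-2.15,1.93,0],6.79,1],
    [[-1.91,2.17,0],6.79,1],
    [[-1.64,2.38,0],6.79,1],
    [[-1.35,2.56,0],6.79,1],
    [[-1.04,2.7,0],6.79,1]
  ]
}}

```text
t: 12.48
tool_pos: [0.4888, -0.105, 0.3277]
ee_rot: [0.988, 0.155, -0.001, -0.0]
contact_force: [1.1, -0.1, 0.1]
grip_width: 0.0494
```

Request:
{"name": "play_rows", "arguments": {
  "steps": [
    [[-0.71,2.8,0],6.79,1],
    [[-0.37,2.87,0],6.79,1],
    [[-0.03,2.89,0],6.79,1],
    [[0.31,2.87,0],6.79,1],
    [[0,0,3],0,1],
    [[0,0,3],0,1],
    [[0,0,1],0,1],
    [[0,0,0],0,1],
    [[0,0,0],0,1],
    [[0,0,0],0,1]
  ]
}}

```text
t: 13.32
tool_pos: [0.4975, -0.2189, 0.2592]
ee_rot: [0.997, -0.079, 0.0, 0.0]
contact_force: [1.0, -0.6, 0.0]
grip_width: 0.0495
```

```bash
python3 plan.py .4989,-.2204,.052,-9,6
python3 - <<'E'
from h import *
e=shot('scene');im2=cv2.cvtColor(e['image'],cv2.COLOR_RGB2BGR)
cv2.imwrite('pics/s9.png',cv2.resize(im2[150:250,130:250],None,fx=6,fy=6,interpolation=cv2.INTER_CUBIC))
E
```

```text
t 13.32 grasp [ 0.4976 -0.219   0.1042] jawang -9.0 tilt 0.04 w 0.0495 F [ 1.  -0.6  0. ]
.4989,-.2204,.052,-9,6 x6
   all [0.03,0.02,0.87] -0.00
```

View pics/s9.png

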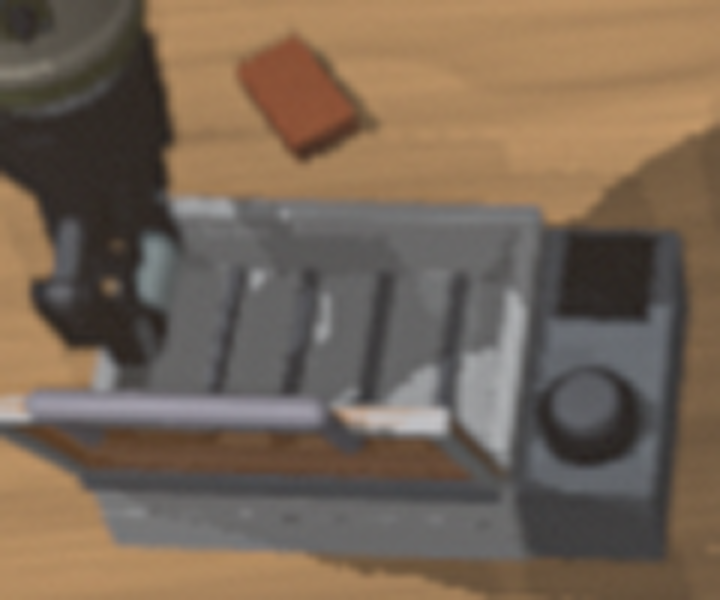

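The vial at (155,265) hangs over the outermost cradle, near (180,330). Lowering slowly.

Request:
{"name": "play_rows", "arguments": {
  "steps": [
    [[0.1,0.07,1.5],0,1],
    [[0.05,0.05,1.5],0,1],
    [[0,0,1],0,1],
    [[0,0,0.4],0,1],
    [[0,0,0.3],0,1],
    [[0,0,0],0,1],
    [[0,0,0],0,1]
  ]
}}

```text
t: 13.95
tool_pos: [0.4986, -0.2199, 0.2116]
ee_rot: [0.997, -0.078, -0.0, -0.0]
contact_force: [0.1, 3.6, -2.3]
grip_width: 0.0495
```

```bash
python3 plan.py .4989,-.2204,.051,-9,6
```

```text
t 13.95 grasp [ 0.4986 -0.2198  0.0566] jawang -9.0 tilt 0.04 w 0.0495 F [ 0.1  3.6 -2.3]
.4989,-.2204,.051,-9,6 x6
   all [0.01,0.01,0.09] 0.00
```

Request:
{"name": "play_rows", "arguments": {
  "steps": [
    [[0,-0.15,0],0,1],
    [[0,0,0.2],0,1],
    [[0,0,0.2],0,1],
    [[0,0,0.1],0,1],
    [[0,0,0],0,1],
    [[0,0,0],0,1]
  ]
}}

```text
t: 14.45
tool_pos: [0.4988, -0.2193, 0.2065]
ee_rot: [0.997, -0.079, 0.0, 0.0]
contact_force: [-0.4, -0.7, 3.3]
grip_width: 0.0497
```

```bash
python3 plan.py
```

```text
t 14.45 grasp [ 0.4989 -0.2194  0.0515] jawang -9.1 tilt 0.04 w 0.0497 F [-0.4 -0.7  3.3]
```

Request:
{"name": "play_rows", "arguments": {
  "steps": [
    [[0,0,0],0,-0.3],
    [[0,0,0],0,-0.3],
    [[0,0,0],0,-0.3],
    [[0,0,-1],0,-0.3],
    [[0,0,-3],0,-0.3],
    [[0,0,-4],0,-0.3],
    [[0,0,-4],0,-0.3],
    [[0,0,0],0,-0.65]
  ]
}}

```text
t: 15.12
tool_pos: [0.4996, -0.2201, 0.333]
ee_rot: [0.997, -0.079, 0.004, 0.001]
contact_force: [0.9, -0.6, -1.2]
grip_width: 0.0661
```

```bash
python3 plan.py .4700,.1853,.165,-94,12;python3 - <<'E'
from h import *
e=shot('scene');im2=cv2.cvtColor(e['image'],cv2.COLOR_RGB2BGR)
cv2.imwrite('pics/s10.png',cv2.resize(im2[150:250,130:250],None,fx=6,fy=6,interpolation=cv2.INTER_CUBIC))
E
```

```text
t 15.12 grasp [ 0.5009 -0.2205  0.178 ] jawang -9.1 tilt 0.5 w 0.0661 F [ 0.9 -0.6 -1.2]
.4700,.1853,.165,-94,12 x12
   [-0.79,-3.30,0.10] 7.08
   [-1.19,-3.18,0.10] 7.08
   [-1.57,-3.01,0.10] 7.08
   [-1.93,-2.79,0.10] 7.08
   [-2.26,-2.53,0.10] 7.08
   [-2.55,-2.23,0.10] 7.08
   [-2.81,-1.90,0.10] 7.08
   [-3.02,-1.54,0.10] 7.08
   [-3.19,-1.16,0.10] 7.08
   [-3.31,-0.75,0.10] 7.08
   [-3.37,-0.34,0.10] 7.08
   [-3.39,0.08,0.10] 7.08
```

View pics/s10.png

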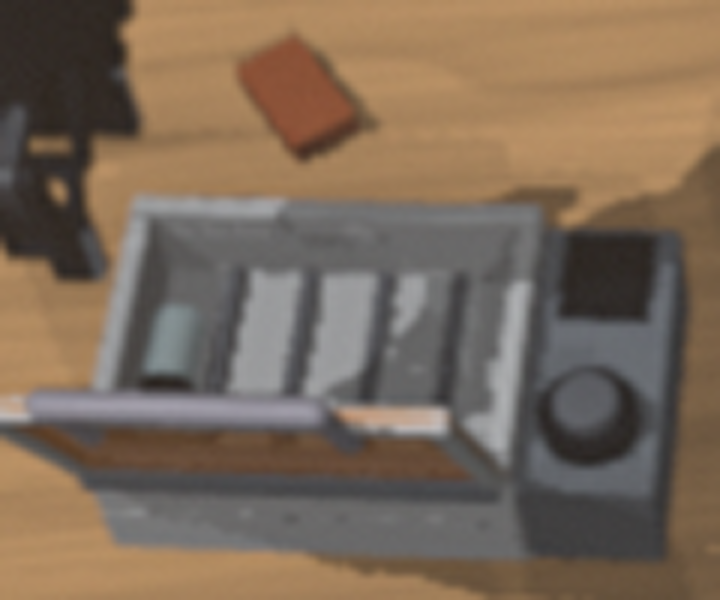

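The vial lies in the left-most cradle at (170,345). Back to pocket0.

Request:
{"name": "play_rows", "arguments": {
  "steps": [
    [[-0.79,-3.3,0],7.08,-0.65],
    [[-1.19,-3.18,0],7.08,-0.65],
    [[-1.57,-3.01,0],7.08,-0.65],
    [[-1.93,-2.79,0],7.08,-0.65],
    [[-2.26,-2.53,0],7.08,-0.65],
    [[-2.55,-2.23,0],7.08,-0.65],
    [[-2.81,-1.9,0],7.08,-0.65],
    [[-3.02,-1.54,0],7.08,-0.65],
    [[-3.19,-1.16,0],7.08,-0.65],
    [[-3.31,-0.75,0],7.08,-0.65]
  ]
}}

```text
t: 16.0
tool_pos: [0.472, 0.1211, 0.3261]
ee_rot: [0.765, -0.644, -0.0, 0.0]
contact_force: [-0.0, 0.7, 0.3]
grip_width: 0.0701
```

Request:
{"name": "play_rows", "arguments": {
  "steps": [
    [[-3.37,-0.34,0],7.08,-0.65],
    [[-3.39,0.08,0],7.08,-0.65],
    [[0,0,0],0,-0.65],
    [[0,0,2],0,-0.65],
    [[0,0,0],0,-0.65],
    [[0,0,0],0,-0.65]
  ]
}}

```text
t: 16.5
tool_pos: [0.467, 0.1866, 0.3057]
ee_rot: [-0.682, 0.731, 0.0, -0.001]
contact_force: [-0.1, -1.3, 0.8]
grip_width: 0.0703
```

```bash
python3 plan.py .4700,.1853,.083,-94,4;python3 - <<'E'
from h import *
e=shot('scene');im2=cv2.cvtColor(e['image'],cv2.COLOR_RGB2BGR)
cv2.imwrite('pics/s11.png',cv2.resize(im2[140:230,250:360],None,fx=6,fy=6,interpolation=cv2.INTER_CUBIC))
E
```

```text
t 16.5 grasp [0.4666 0.1864 0.1507] jawang -94.0 tilt 0.15 w 0.0703 F [-0.1 -1.3  0.8]
.4700,.1853,.083,-94,4 x4
   all [0.02,-0.09,1.69] 0.01
```

View pics/s11.png

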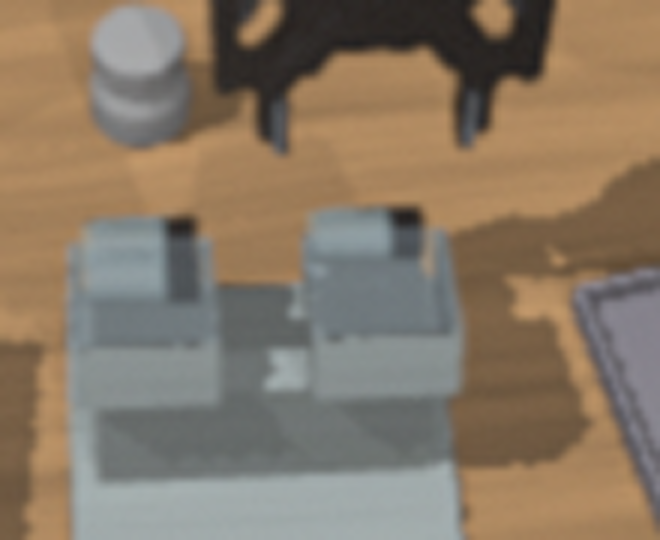

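The fingers at (275,125) and (470,120) straddle the vial in lane 0 at (360,235). Grasping.

Request:
{"name": "play_rows", "arguments": {
  "steps": [
    [[0.04,-0.17,2],0,-0.65],
    [[0.04,-0.17,2],0,-0.65],
    [[0,0,1.7],0,-0.65],
    [[0,0,0.7],0,-0.65],
    [[0,0,0.4],0,-0.65],
    [[0,0,0],0,-0.65],
    [[0,0,0],0,-0.65],
    [[0,0,0],0,1],
    [[0,0,0],0,1],
    [[0,0,0],0,1]
  ]
}}

```text
t: 17.38
tool_pos: [0.471, 0.1859, 0.2391]
ee_rot: [-0.682, 0.731, -0.0, 0.001]
contact_force: [0.3, -0.3, 6.5]
grip_width: 0.0494
```

Request:
{"name": "play_rows", "arguments": {
  "steps": [
    [[0,0,0],0,1],
    [[0,0,0],0,1],
    [[0,0,0],0,1],
    [[0,0,-1],0,1],
    [[0,0,-2],0,1],
    [[0,0,-3],0,1],
    [[0,0,-3],0,1],
    [[0,0,0],0,1],
    [[0,0,0],0,1]
  ]
}}

```text
t: 18.13
tool_pos: [0.4709, 0.1863, 0.3297]
ee_rot: [-0.682, 0.731, -0.0, 0.002]
contact_force: [0.2, 1.2, -0.6]
grip_width: 0.0499
```

```bash
python3 plan.py .5042,-.1862,.173,-9,12;python3 - <<'E'
from h import *
e=shot('scene');im2=cv2.cvtColor(e['image'],cv2.COLOR_RGB2BGR)
cv2.imwrite('pics/s12.png',cv2.resize(im2[140:230,250:360],None,fx=6,fy=6,interpolation=cv2.INTER_CUBIC))
E
```

```text
t 18.13 grasp [0.4713 0.1866 0.1747] jawang -93.9 tilt 0.18 w 0.0499 F [ 0.2  1.2 -0.6]
.5042,-.1862,.173,-9,12 x12
   [3.08,-0.49,0.01] -7.08
   [3.12,-0.10,0.01] -7.08
   [3.11,0.28,0.01] -7.08
   [3.05,0.66,0.01] -7.08
   [2.94,1.03,0.01] -7.08
   [2.79,1.39,0.01] -7.08
   [2.60,1.72,0.01] -7.08
   [2.37,2.03,0.01] -7.08
   [2.10,2.30,0.01] -7.08
   [1.80,2.55,0.01] -7.08
   [1.47,2.75,0.01] -7.08
   [1.12,2.91,0.01] -7.08
```

View pics/s12.png

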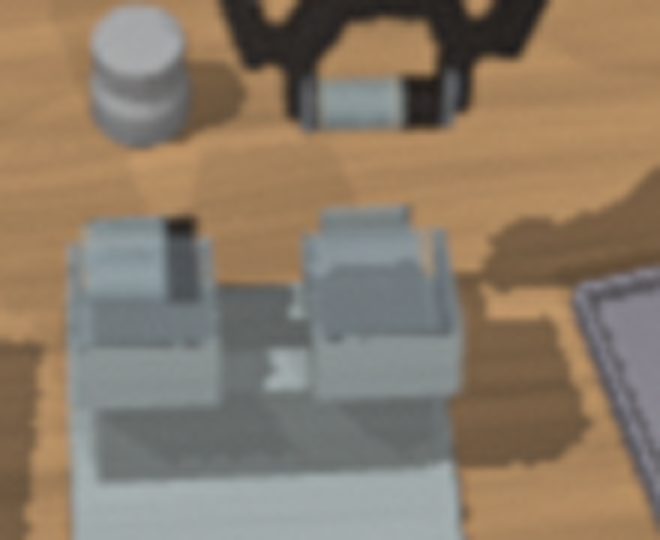

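Held at (380,103), and lane 0 is now empty. Carrying it to cradle -34.

Request:
{"name": "play_rows", "arguments": {
  "steps": [
    [[3.08,-0.49,0],-7.08,1],
    [[3.12,-0.1,0],-7.08,1],
    [[3.11,0.28,0],-7.08,1],
    [[3.05,0.66,0],-7.08,1],
    [[2.94,1.03,0],-7.08,1],
    [[2.79,1.39,0],-7.08,1],
    [[2.6,1.72,0],-7.08,1],
    [[2.37,2.03,0],-7.08,1],
    [[2.1,2.3,0],-7.08,1],
    [[1.8,2.55,0],-7.08,1]
  ]
}}

```text
t: 19.02
tool_pos: [0.4976, -0.1261, 0.3272]
ee_rot: [0.98, -0.198, -0.001, -0.0]
contact_force: [-0.4, -0.2, -0.8]
grip_width: 0.0496
```

Request:
{"name": "play_rows", "arguments": {
  "steps": [
    [[1.47,2.75,0],-7.08,1],
    [[1.12,2.91,0],-7.08,1],
    [[0,0,3],0,1],
    [[0,0,3],0,1],
    [[0,0,3],0,1],
    [[0,0,1],0,1],
    [[0,0,0],0,1],
    [[0,0,0],0,1],
    [[0,0,0],0,1]
  ]
}}

```text
t: 19.77
tool_pos: [0.5036, -0.187, 0.2292]
ee_rot: [0.997, -0.079, 0.0, 0.0]
contact_force: [-0.1, -0.5, 0.1]
grip_width: 0.0494
```

```bash
python3 plan.py .5042,-.1862,.052,-9,6
python3 - <<'E'
from h import *
e=shot('scene');im2=cv2.cvtColor(e['image'],cv2.COLOR_RGB2BGR)
cv2.imwrite('pics/s13.png',cv2.resize(im2[150:250,130:250],None,fx=6,fy=6,interpolation=cv2.INTER_CUBIC))
E
```

```text
t 19.77 grasp [ 0.5038 -0.187   0.0742] jawang -9.0 tilt 0.05 w 0.0494 F [-0.1 -0.5  0.1]
.5042,-.1862,.052,-9,6 x6
   all [0.00,-0.02,0.37] -0.00
```

View pics/s13.png

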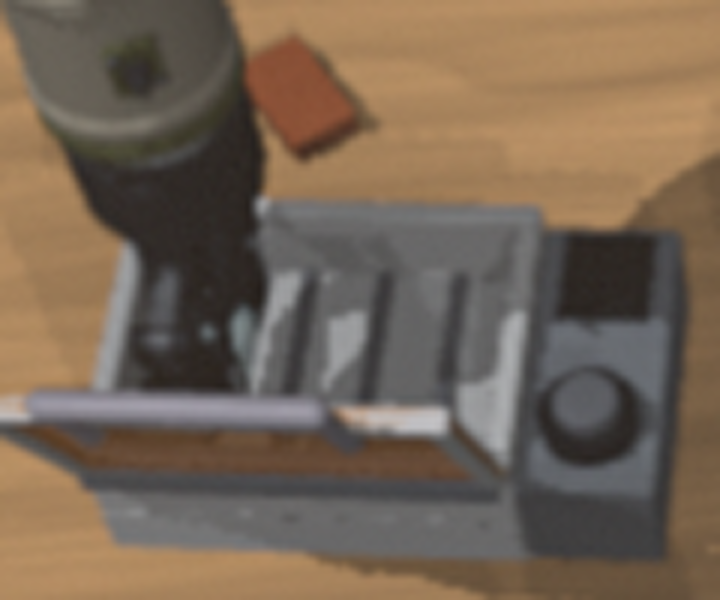

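The vial's edge at (245,340) is over the second cradle, and the position agrees. Lowering.

Request:
{"name": "play_rows", "arguments": {
  "steps": [
    [[0.04,-0.08,0.9],0,1],
    [[0,0,0.6],0,1],
    [[0,0,0.4],0,1],
    [[0,0,0.2],0,1],
    [[0,0,0.2],0,1],
    [[0,0,0],0,1],
    [[0,0,0],0,1]
  ]
}}

```text
t: 20.4
tool_pos: [0.5037, -0.1861, 0.2061]
ee_rot: [0.997, -0.079, 0.0, -0.0]
contact_force: [-2.7, 2.0, 14.1]
grip_width: 0.0493
```

```bash
python3 plan.py
```

```text
t 20.4 grasp [ 0.5038 -0.186   0.0511] jawang -9.0 tilt 0.04 w 0.0493 F [-2.7  2.  14.1]
```

Request:
{"name": "play_rows", "arguments": {
  "steps": [
    [[0,0,-0.1],0,1],
    [[0,0,0],0,-0.3],
    [[0,0,0],0,-0.3],
    [[0,0,0],0,-0.3],
    [[0,0,-1],0,-0.3],
    [[0,0,-3],0,-0.3],
    [[0,0,-4],0,-0.3],
    [[0,0,-4],0,-0.3],
    [[0,0,0],0,-0.65],
    [[0,0,0],0,-0.65]
  ]
}}

```text
t: 21.23
tool_pos: [0.5042, -0.1863, 0.329]
ee_rot: [0.997, -0.079, 0.002, 0.0]
contact_force: [-0.3, 0.2, -0.9]
grip_width: 0.0708
```

```bash
python3 plan.py .4630,.0866,.150,-94,12;python3 - <<'E'
from h import *
e=shot('scene');im2=cv2.cvtColor(e['image'],cv2.COLOR_RGB2BGR)
cv2.imwrite('pics/s14.png',cv2.resize(im2[150:250,130:250],None,fx=6,fy=6,interpolation=cv2.INTER_CUBIC))
E
```

```text
t 21.23 grasp [ 0.505  -0.1864  0.174 ] jawang -9.0 tilt 0.28 w 0.0708 F [-0.3  0.2 -0.9]
.4630,.0866,.150,-94,12 x12
   [-0.70,-2.19,0.20] 7.08
   [-0.97,-2.09,0.20] 7.08
   [-1.22,-1.95,0.20] 7.08
   [-1.45,-1.79,0.20] 7.08
   [-1.66,-1.60,0.20] 7.08
   [-1.84,-1.38,0.20] 7.08
   [-2.00,-1.14,0.20] 7.08
   [-2.12,-0.89,0.20] 7.08
   [-2.22,-0.62,0.20] 7.08
   [-2.28,-0.34,0.20] 7.08
   [-2.30,-0.06,0.20] 7.08
   [-2.29,0.23,0.20] 7.08
```

View pics/s14.png

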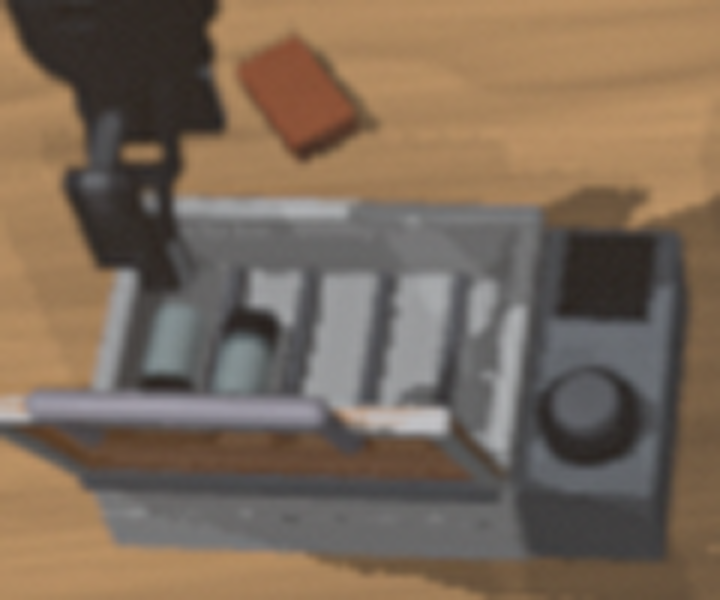

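Two vials are in the cradles, at (170,345) and (245,355). Now pocket1.

Request:
{"name": "play_rows", "arguments": {
  "steps": [
    [[-0.7,-2.19,0],7.08,-0.65],
    [[-0.97,-2.09,0],7.08,-0.65],
    [[-1.22,-1.95,0],7.08,-0.65],
    [[-1.45,-1.79,0],7.08,-0.65],
    [[-1.66,-1.6,0.2],7.08,-0.65],
    [[-1.84,-1.38,0.2],7.08,-0.65],
    [[-2,-1.14,0.2],7.08,-0.65],
    [[-2.12,-0.89,0.2],7.08,-0.65],
    [[-2.22,-0.62,0.2],7.08,-0.65],
    [[-2.28,-0.34,0.2],7.08,-0.65]
  ]
}}

```text
t: 22.12
tool_pos: [0.4681, 0.0424, 0.3132]
ee_rot: [0.765, -0.644, -0.001, 0.001]
contact_force: [0.9, -0.8, 0.0]
grip_width: 0.0704
```

Request:
{"name": "play_rows", "arguments": {
  "steps": [
    [[-2.3,-0.06,0.2],7.08,-0.65],
    [[-2.29,0.23,0.2],7.08,-0.65],
    [[0,0,1],0,-0.65],
    [[0,0,0],0,-0.65],
    [[0,0,0],0,-0.65],
    [[0,0,0],0,-0.65]
  ]
}}

```text
t: 22.62
tool_pos: [0.4618, 0.0859, 0.3001]
ee_rot: [-0.682, 0.732, -0.0, -0.001]
contact_force: [0.8, 0.0, 0.5]
grip_width: 0.0704
```

```bash
python3 plan.py .4630,.0866,.083,-94,4;python3 - <<'E'
from h import *
e=shot('scene');im2=cv2.cvtColor(e['image'],cv2.COLOR_RGB2BGR)
cv2.imwrite('pics/s15.png',cv2.resize(im2[140:230,240:350],None,fx=6,fy=6,interpolation=cv2.INTER_CUBIC))
E
```

```text
t 22.62 grasp [0.4617 0.0858 0.1451] jawang -94.0 tilt 0.07 w 0.0704 F [0.8 0.  0.5]
.4630,.0866,.083,-94,4 x4
   all [-0.02,-0.03,1.55] -0.01
```

View pics/s15.png

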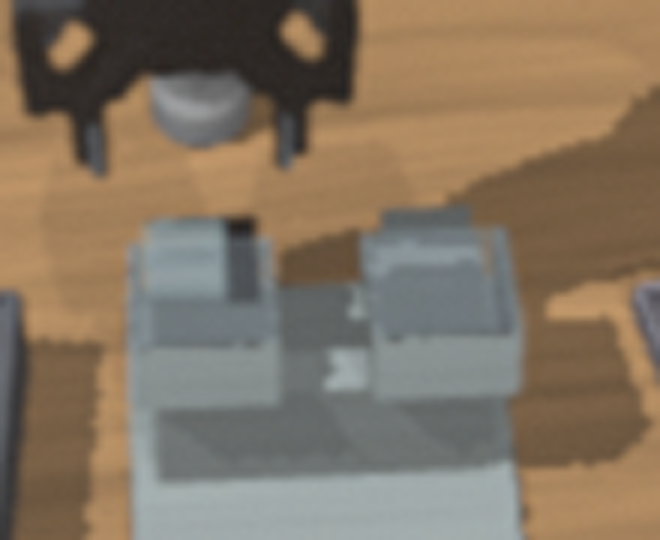

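The fingers straddle lane 1's vial at (195,260). Grasping.

Request:
{"name": "play_rows", "arguments": {
  "steps": [
    [[-0.04,-0.06,2],0,-0.65],
    [[-0.04,-0.06,2],0,-0.65],
    [[0,0,1.3],0,-0.65],
    [[0,0,0.6],0,-0.65],
    [[0,0,0.3],0,-0.65],
    [[0,0,0],0,-0.65],
    [[0,0,0],0,-0.65],
    [[0,0,0],0,1],
    [[0,0,0],0,1],
    [[0,0,0],0,1]
  ]
}}

```text
t: 23.5
tool_pos: [0.4633, 0.0874, 0.2389]
ee_rot: [-0.682, 0.731, -0.0, 0.0]
contact_force: [-0.8, 0.6, 5.4]
grip_width: 0.0496
```

Request:
{"name": "play_rows", "arguments": {
  "steps": [
    [[0,0,0],0,1],
    [[0,0,0],0,1],
    [[0,0,0],0,1],
    [[0,0,-1],0,1],
    [[0,0,-2],0,1],
    [[0,0,-3],0,1],
    [[0,0,-3],0,1],
    [[0,0,0],0,1],
    [[0,0,0],0,1]
  ]
}}

```text
t: 24.25
tool_pos: [0.4632, 0.0881, 0.3296]
ee_rot: [-0.683, 0.731, -0.001, 0.001]
contact_force: [-0.0, 0.1, -0.8]
grip_width: 0.0494
```

```bash
python3 plan.py .5095,-.1525,.172,-9,12;python3 - <<'E'
from h import *
e=shot('scene');im2=cv2.cvtColor(e['image'],cv2.COLOR_RGB2BGR)
cv2.imwrite('pics/s16.png',cv2.resize(im2[140:230,240:350],None,fx=6,fy=6,interpolation=cv2.INTER_CUBIC))
E
```

```text
t 24.25 grasp [0.4637 0.0883 0.1746] jawang -93.9 tilt 0.18 w 0.0494 F [-0.   0.1 -0.8]
.5095,-.1525,.172,-9,12 x12
   [1.98,-0.52,0.02] -7.08
   [2.02,-0.27,0.02] -7.08
   [2.04,-0.02,0.02] -7.08
   [2.03,0.23,0.02] -7.08
   [1.98,0.48,0.02] -7.08
   [1.91,0.72,0.02] -7.08
   [1.81,0.95,0.02] -7.08
   [1.68,1.17,0.02] -7.08
   [1.52,1.36,0.02] -7.08
   [1.34,1.54,0.02] -7.08
   [1.14,1.69,0.02] -7.08
   [0.92,1.82,0.02] -7.08
```

View pics/s16.png

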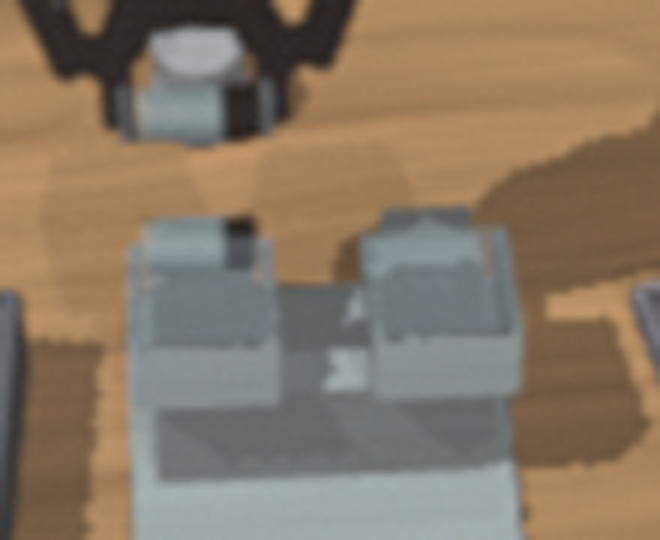

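Held at (195,112), with one more vial in lane 1. Carrying this one to the middle cradle.

Request:
{"name": "play_rows", "arguments": {
  "steps": [
    [[1.98,-0.52,0],-7.08,1],
    [[2.02,-0.27,0],-7.08,1],
    [[2.04,-0.02,0],-7.08,1],
    [[2.03,0.23,0],-7.08,1],
    [[1.98,0.48,0],-7.08,1],
    [[1.91,0.72,0],-7.08,1],
    [[1.81,0.95,0],-7.08,1],
    [[1.68,1.17,0],-7.08,1],
    [[1.52,1.36,0],-7.08,1],
    [[1.34,1.54,0],-7.08,1]
  ]
}}

```text
t: 25.13
tool_pos: [0.501, -0.1139, 0.3272]
ee_rot: [0.98, -0.198, -0.001, -0.0]
contact_force: [0.9, 0.4, -1.4]
grip_width: 0.0496
```

Request:
{"name": "play_rows", "arguments": {
  "steps": [
    [[1.14,1.69,0],-7.08,1],
    [[0.92,1.82,0],-7.08,1],
    [[0,0,0],0,1],
    [[0,0,3],0,1],
    [[0,0,3],0,1],
    [[0,0,3],0,1],
    [[0,0,1],0,1],
    [[0,0,0],0,1],
    [[0,0,0],0,1],
    [[0,0,0],0,1]
  ]
}}

```text
t: 25.97
tool_pos: [0.5091, -0.1532, 0.2292]
ee_rot: [0.997, -0.079, 0.0, 0.0]
contact_force: [-0.4, -0.3, -0.7]
grip_width: 0.0495
```

```bash
python3 plan.py .5095,-.1525,.052,-9,6
python3 - <<'E'
from h import *
e=shot('scene');im2=cv2.cvtColor(e['image'],cv2.COLOR_RGB2BGR)
cv2.imwrite('pics/s17.png',cv2.resize(im2[150:250,130:250],None,fx=6,fy=6,interpolation=cv2.INTER_CUBIC))
E
```

```text
t 25.97 grasp [ 0.5092 -0.1532  0.0742] jawang -9.1 tilt 0.05 w 0.0495 F [-0.4 -0.3 -0.7]
.5095,-.1525,.052,-9,6 x6
   all [0.00,-0.01,0.37] -0.01
```

View pics/s17.png

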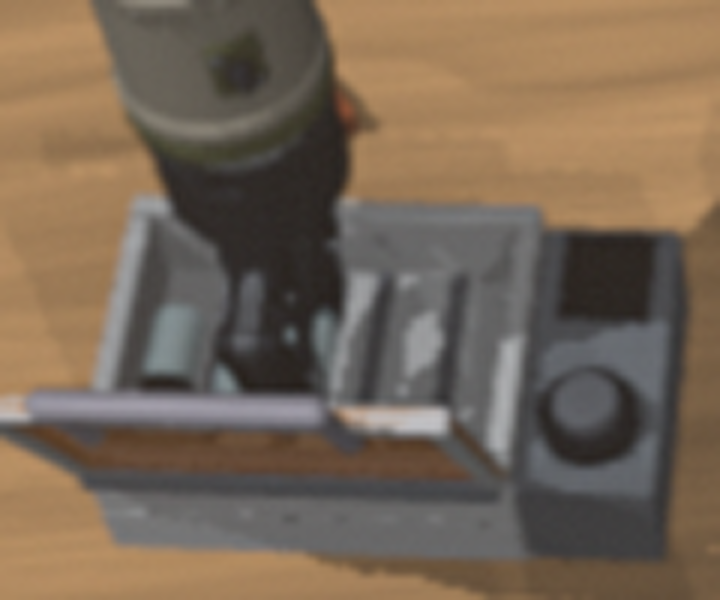

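The vial, with its edge at (325,340), is over the middle cradle. Lowering, then releasing.

Request:
{"name": "play_rows", "arguments": {
  "steps": [
    [[0,-0.07,0.9],0,1],
    [[0,0,0.6],0,1],
    [[0,0,0.4],0,1],
    [[0,0,0.2],0,1],
    [[0,0,0.1],0,1],
    [[0,0,0],0,1],
    [[0,0,0],0,1]
  ]
}}

```text
t: 26.6
tool_pos: [0.5089, -0.1525, 0.2063]
ee_rot: [0.997, -0.079, 0.0, 0.0]
contact_force: [0.1, 0.4, -0.7]
grip_width: 0.0492
```

```bash
python3 plan.py
```

```text
t 26.6 grasp [ 0.5089 -0.1525  0.0513] jawang -9.0 tilt 0.0 w 0.0492 F [ 0.1  0.4 -0.7]
```

Request:
{"name": "play_rows", "arguments": {
  "steps": [
    [[0,0,0.1],0,1],
    [[0,0,0],0,1],
    [[0,0,0],0,-0.3],
    [[0,0,0],0,-0.3],
    [[0,0,0],0,-0.3],
    [[0,0,-1],0,-0.3],
    [[0,0,-3],0,-0.3],
    [[0,0,-4],0,-0.3],
    [[0,0,-4],0,-0.3],
    [[0,0,0],0,-0.65]
  ]
}}

```text
t: 27.43
tool_pos: [0.5099, -0.1534, 0.3318]
ee_rot: [0.997, -0.079, 0.004, 0.0]
contact_force: [1.4, -0.3, -1.4]
grip_width: 0.066
```

```bash
python3 plan.py .4630,.0868,.150,-94,12;python3 - <<'E'
from h import *
e=shot('scene');im2=cv2.cvtColor(e['image'],cv2.COLOR_RGB2BGR)
cv2.imwrite('pics/s18.png',cv2.resize(im2[150:250,130:250],None,fx=6,fy=6,interpolation=cv2.INTER_CUBIC))
E
```

```text
t 27.43 grasp [ 0.5112 -0.1537  0.1768] jawang -9.1 tilt 0.49 w 0.066 F [ 1.4 -0.3 -1.4]
.4630,.0868,.150,-94,12 x12
   [-0.72,-1.92,0.22] 7.08
   [-0.95,-1.81,0.22] 7.08
   [-1.16,-1.68,0.22] 7.08
   [-1.36,-1.53,0.22] 7.08
   [-1.54,-1.35,0.22] 7.08
   [-1.69,-1.15,0.22] 7.08
   [-1.82,-0.93,0.22] 7.08
   [-1.92,-0.70,0.22] 7.08
   [-1.99,-0.46,0.22] 7.08
   [-2.03,-0.21,0.22] 7.08
   [-2.04,0.04,0.22] 7.08
   [-2.02,0.30,0.22] 7.08
```

View pics/s18.png

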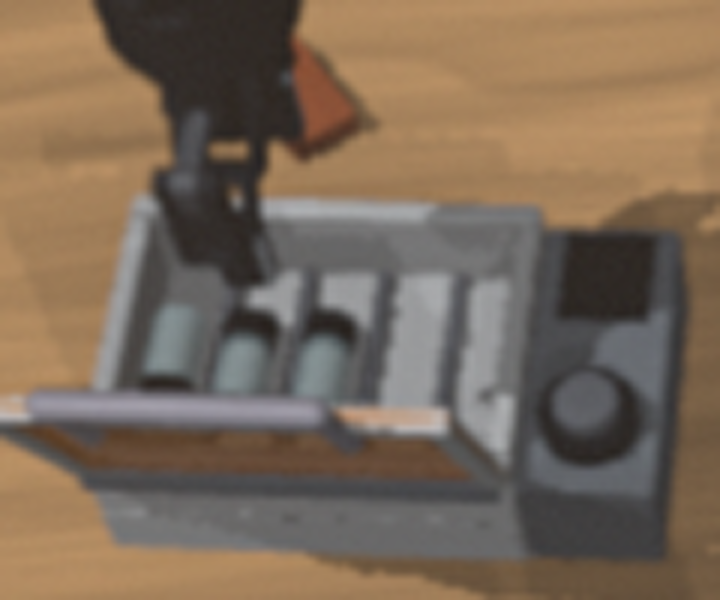

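Three vials are seated, at (170,345), (245,355) and (325,355). Fetching the fourth.

Request:
{"name": "play_rows", "arguments": {
  "steps": [
    [[-0.72,-1.92,0],7.08,-0.65],
    [[-0.95,-1.81,0],7.08,-0.65],
    [[-1.16,-1.68,0],7.08,-0.65],
    [[-1.36,-1.53,0],7.08,-0.65],
    [[-1.54,-1.35,0.2],7.08,-0.65],
    [[-1.69,-1.15,0.2],7.08,-0.65],
    [[-1.82,-0.93,0.2],7.08,-0.65],
    [[-1.92,-0.7,0.2],7.08,-0.65],
    [[-1.99,-0.46,0.2],7.08,-0.65],
    [[-2.03,-0.21,0.2],7.08,-0.65]
  ]
}}

```text
t: 28.32
tool_pos: [0.4679, 0.049, 0.3129]
ee_rot: [0.765, -0.644, -0.0, 0.0]
contact_force: [1.0, 0.6, 0.1]
grip_width: 0.0705
```

Request:
{"name": "play_rows", "arguments": {
  "steps": [
    [[-2.04,0.04,0.2],7.08,-0.65],
    [[-2.02,0.3,0.2],7.08,-0.65],
    [[0,0,1],0,-0.65],
    [[0,0,0],0,-0.65],
    [[0,0,0],0,-0.65],
    [[0,0,0],0,-0.65]
  ]
}}

```text
t: 28.82
tool_pos: [0.4604, 0.0873, 0.2995]
ee_rot: [-0.682, 0.731, -0.0, -0.0]
contact_force: [-0.2, -0.4, -0.3]
grip_width: 0.0707
```

```bash
python3 plan.py .4630,.0868,.083,-94,4
```

```text
t 28.82 grasp [0.4604 0.0872 0.1445] jawang -94.0 tilt 0.02 w 0.0707 F [-0.2 -0.4 -0.3]
.4630,.0868,.083,-94,4 x4
   all [0.01,-0.07,1.54] -0.00
```

Request:
{"name": "play_rows", "arguments": {
  "steps": [
    [[0,-0.13,2],0,-0.65],
    [[0,-0.13,2],0,-0.65],
    [[0,0,1.3],0,-0.65],
    [[0,0,0.6],0,-0.65],
    [[0,0,0.2],0,-0.65],
    [[0,0,0],0,-0.65],
    [[0,0,0],0,-0.65],
    [[0,0,0],0,1],
    [[0,0,0],0,1],
    [[0,0,0],0,1]
  ]
}}

```text
t: 29.65
tool_pos: [0.4631, 0.0877, 0.2389]
ee_rot: [-0.682, 0.731, -0.0, 0.0]
contact_force: [-0.9, -0.5, 5.3]
grip_width: 0.0495
```

Request:
{"name": "play_rows", "arguments": {
  "steps": [
    [[0,0,0],0,1],
    [[0,0,0],0,1],
    [[0,0,0],0,1],
    [[0,0,-1],0,1],
    [[0,0,-2],0,1],
    [[0,0,-3],0,1],
    [[0,0,-3],0,1],
    [[0,0,0],0,1],
    [[0,0,0],0,1]
  ]
}}

```text
t: 30.4
tool_pos: [0.4631, 0.0884, 0.3296]
ee_rot: [-0.683, 0.731, -0.001, 0.001]
contact_force: [-0.7, 0.6, -0.6]
grip_width: 0.0493
```

```bash
python3 plan.py .5148,-.1190,.172,-9,12;python3 - <<'E'
from h import *
e=shot('scene');im2=cv2.cvtColor(e['image'],cv2.COLOR_RGB2BGR)
cv2.imwrite('pics/s19.png',cv2.resize(im2[140:230,240:350],None,fx=6,fy=6,interpolation=cv2.INTER_CUBIC))
E
```

```text
t 30.4 grasp [0.4635 0.0886 0.1746] jawang -93.9 tilt 0.18 w 0.0493 F [-0.7  0.6 -0.6]
.5148,-.1190,.172,-9,12 x12
   [1.70,-0.54,0.02] -7.08
   [1.75,-0.33,0.02] -7.08
   [1.78,-0.11,0.02] -7.08
   [1.78,0.11,0.02] -7.08
   [1.75,0.33,0.02] -7.08
   [1.70,0.54,0.02] -7.08
   [1.62,0.74,0.02] -7.08
   [1.52,0.94,0.02] -7.08
   [1.39,1.12,0.02] -7.08
   [1.24,1.28,0.02] -7.08
   [1.07,1.42,0.02] -7.08
   [0.89,1.54,0.02] -7.08
```

View pics/s19.png

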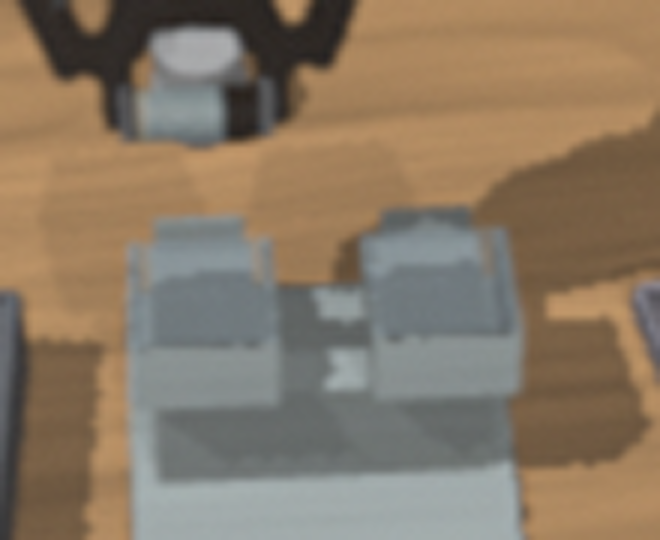

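The fourth is held at (195,112), and both lanes are now empty. Carrying it to cradle +34.

Request:
{"name": "play_rows", "arguments": {
  "steps": [
    [[1.7,-0.54,0],-7.08,1],
    [[1.75,-0.33,0],-7.08,1],
    [[1.78,-0.11,0],-7.08,1],
    [[1.78,0.11,0],-7.08,1],
    [[1.75,0.33,0],-7.08,1],
    [[1.7,0.54,0],-7.08,1],
    [[1.62,0.74,0],-7.08,1],
    [[1.52,0.94,0],-7.08,1],
    [[1.39,1.12,0],-7.08,1],
    [[1.24,1.28,0],-7.08,1]
  ]
}}

```text
t: 31.28
tool_pos: [0.5052, -0.0861, 0.3272]
ee_rot: [0.98, -0.198, -0.001, -0.0]
contact_force: [0.2, -0.4, -0.5]
grip_width: 0.0494
```

Request:
{"name": "play_rows", "arguments": {
  "steps": [
    [[1.07,1.42,0],-7.08,1],
    [[0.89,1.54,0],-7.08,1],
    [[0,0,0],0,1],
    [[0,0,3],0,1],
    [[0,0,3],0,1],
    [[0,0,3],0,1],
    [[0,0,1],0,1],
    [[0,0,0],0,1],
    [[0,0,0],0,1],
    [[0,0,0],0,1]
  ]
}}

```text
t: 32.12
tool_pos: [0.5142, -0.1199, 0.2292]
ee_rot: [0.997, -0.079, 0.0, 0.0]
contact_force: [0.5, 0.3, -0.0]
grip_width: 0.0495
```

```bash
python3 plan.py .5148,-.1190,.051,-9,6
python3 - <<'E'
from h import *
e=shot('scene');im2=cv2.cvtColor(e['image'],cv2.COLOR_RGB2BGR)
cv2.imwrite('pics/s20.png',cv2.resize(im2[150:250,130:250],None,fx=6,fy=6,interpolation=cv2.INTER_CUBIC))
E
```

```text
t 32.12 grasp [ 0.5143 -0.1199  0.0742] jawang -9.1 tilt 0.05 w 0.0495 F [ 0.5  0.3 -0. ]
.5148,-.1190,.051,-9,6 x6
   all [0.00,-0.02,0.39] -0.01
```

View pics/s20.png

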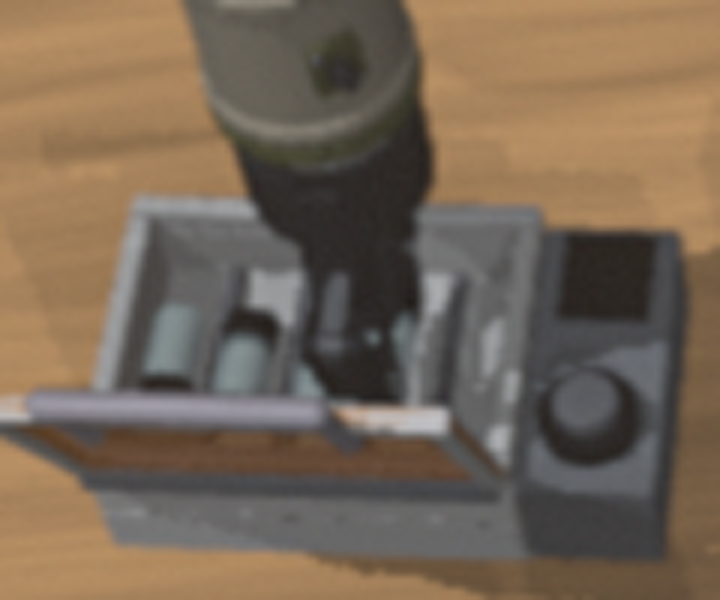

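The vial, with its edge at (405,345), is over the fourth cradle. Lowering and releasing.

Request:
{"name": "play_rows", "arguments": {
  "steps": [
    [[0,-0.08,0.9],0,1],
    [[0,0,0.6],0,1],
    [[0,0,0.4],0,1],
    [[0,0,0.2],0,1],
    [[0,0,0.2],0,1],
    [[0,0,0],0,1],
    [[0,0,0],0,1]
  ]
}}

```text
t: 32.75
tool_pos: [0.5139, -0.1191, 0.206]
ee_rot: [0.997, -0.079, 0.0, -0.0]
contact_force: [-3.3, 1.9, 12.4]
grip_width: 0.0494
```

Request:
{"name": "play_rows", "arguments": {
  "steps": [
    [[0,0,0],0,1],
    [[0,0,0],0,-0.3],
    [[0,0,0],0,-0.3],
    [[0,0,0],0,-0.3],
    [[0,0,-1],0,-0.3],
    [[0,0,-3],0,-0.3],
    [[0,0,-4],0,-0.3],
    [[0,0,-4],0,-0.3],
    [[0,0,0],0,-0.3]
  ]
}}

```text
t: 33.5
tool_pos: [0.5151, -0.12, 0.3318]
ee_rot: [0.997, -0.079, 0.004, 0.0]
contact_force: [1.0, -0.4, -0.3]
grip_width: 0.0556
```

```bash
python3 plan.py ;python3 - <<'E'
from h import *
e=shot('scene');im2=cv2.cvtColor(e['image'],cv2.COLOR_RGB2BGR)
cv2.imwrite('pics/s21.png',cv2.resize(im2[130:260,130:430],(800,347),interpolation=cv2.INTER_CUBIC))
print([np.round(np.array(v['point'])*[560,420]).tolist()+[round(v['confidence'],2)] for v in r.tip_of('scene','vial0')])
E
```

```text
t 33.5 grasp [ 0.5164 -0.1202  0.1768] jawang -9.1 tilt 0.48 w 0.0556 F [ 1.  -0.4 -0.3]
[[169.0, 211.0, 0.65], [196.0, 213.0, 0.57], [181.0, 212.0, 0.54], [159.0, 210.0, 0.47]]
```

View pics/s21.png

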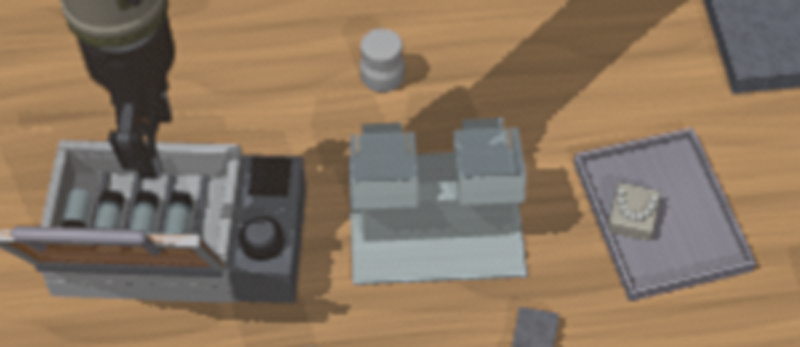

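The vials lie in four cradles, around (75..180,205), and both lanes are empty. The model now stands at (635,210), about 2 cm from where I put it, so it was knocked. Checking its pose and the top view.

Run:
```python
from h import *
for cam in('scene','top'):
    d=shot(cam,cam+'22.png');P=cloud(d)
    m=[x for x in r.outline_of(cam,'model')][:1]
    for x in m:
        p=P[x['region']];p=p[~np.isnan(p[:,0])];c=np.median(p,0)
        a=np.radians(8.3);l=(p[:,:2]-[.5426,.3596])@np.array([[np.cos(a),-np.sin(a)],[np.sin(a),np.cos(a)]])
        print(cam,x['confidence'],c.round(4),'local med',np.median(l,0).round(4))
        k=p[:,2]>.02;print(len(p),np.percentile(p[:,2],[5,50,95]).round(4),'localrange',np.percentile(l[k],[3,97],axis=0).round(4),cv2.minAreaRect((p[k][:,:2]*1000).astype(np.float32)))
im=cv2.cvtColor(d['image'],cv2.COLOR_RGB2BGR)
cv2.imwrite('pics/t22.png',cv2.resize(im[190:310,100:320],None,fx=3.6,fy=3.6,interpolation=cv2.INTER_CUBIC))
```

```text
scene 0.62 [0.5501 0.3282 0.0278] local med [ 0.0032 -0.0319]
289 [0.0163 0.0278 0.0345] localrange [[-0.0235 -0.0543]
 [ 0.024  -0.0078]] ((544.7105712890625, 329.97900390625), (43.07693099975586, 52.812198638916016), 66.16879272460938)
top 0.64 [0.5419 0.3273 0.0268] local med [-0.0049 -0.0316]
530 [0.0193 0.0268 0.0333] localrange [[-0.0294 -0.0542]
 [ 0.0193 -0.0077]] ((543.034912109375, 329.41229248046875), (45.48225784301758, 49.74174880981445), 68.5870361328125)
```

View pics/t22.png

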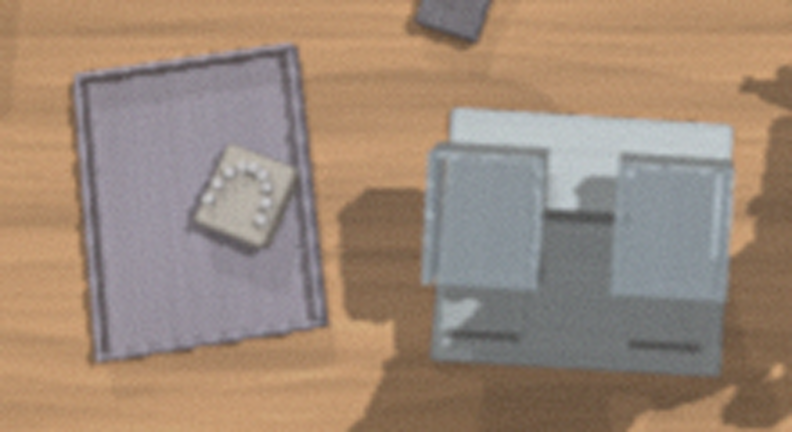

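The model lies flat inside the tray at tray-local (0, -30 mm), top at 26 mm, within limits, so I leave it. The top view confirms both lanes are empty. Next, the hood bar.

```bash
python3 plan.py .5164,-.1202,.295,k,3 .6466,-.1742,.295,-9,5 .6466,-.1742,.235,k,4
```

```text
t 33.8 grasp [ 0.5134 -0.1189  0.1693] jawang -9.0 tilt 0.12 w 0.0556 F [-0.4  0.7 -0.3]
.5164,-.1202,.295,k,3 x3
   all [0.10,0.03,-4.19] 0.00
.6466,-.1742,.295,-9,5 x5
   all [2.74,0.66,-0.01] -0.00
.6466,-.1742,.235,k,4 x4
   all [0.00,-0.00,1.50] 0.00
```

Request:
{"name": "play_rows", "arguments": {
  "steps": [
    [[0,0,-4.1],0,-0.3],
    [[0,0,-4.1],0,-0.3],
    [[0,0,-4.1],0,-0.3],
    [[2.8,0.67,0],0,-0.1],
    [[2.8,0.67,0],0,-0.1],
    [[2.8,0.67,0],0,-0.1],
    [[2.8,0.67,0],0,-0.1],
    [[2.7,0.67,0],0,-0.1],
    [[0,0,0],0,-0.1],
    [[0,0,0],0,-0.1]
  ]
}}

```text
t: 34.63
tool_pos: [0.6468, -0.1746, 0.4459]
ee_rot: [0.997, -0.079, -0.002, 0.0]
contact_force: [-0.1, -0.4, 0.4]
grip_width: 0.0469
```

```bash
python3 plan.py .6466,-.1742,.235,-9,4;python3 - <<'E'
from h import *
e=shot('scene');im2=cv2.cvtColor(e['image'],cv2.COLOR_RGB2BGR)
cv2.imwrite('pics/s23.png',cv2.resize(im2[130:250,110:270],None,fx=5,fy=5,interpolation=cv2.INTER_CUBIC))
print(proj(e,[[.6466,-.1742,.231]]),[v['point']*np.array([560,420]) for v in r.tip_of('scene','hood_bar')[:1]])
E
```

```text
t 34.63 grasp [ 0.6463 -0.1746  0.2909] jawang -9.1 tilt 0.19 w 0.0469 F [-0.1 -0.4  0.4]
.6466,-.1742,.235,-9,4 x4
   all [0.01,-0.01,1.40] -0.02
[[158.52852245 218.50493581]] [array([157.024, 217.602])]
```

View pics/s23.png

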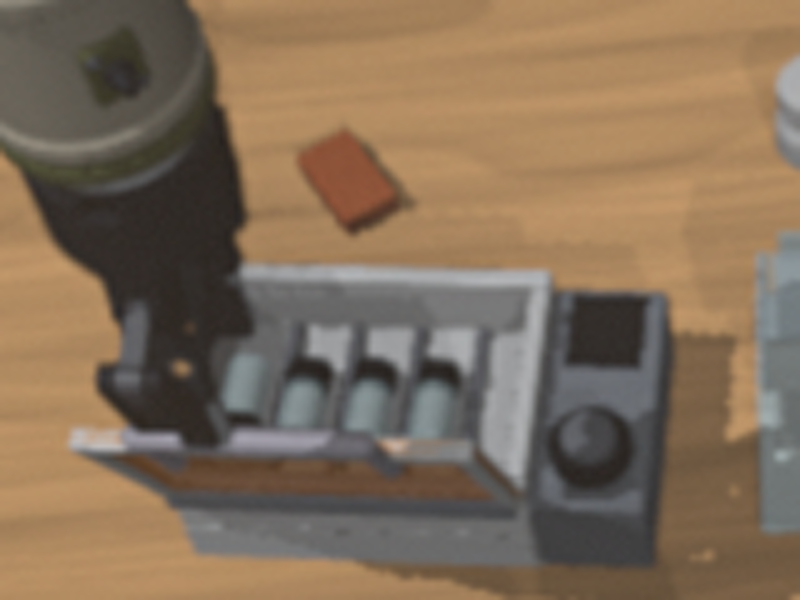

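The hood is open, with the bar at (125–380,440) and the near finger just behind it at (205,435). Descending onto the bar and closing softly.

Request:
{"name": "play_rows", "arguments": {
  "steps": [
    [[0,0,1.5],0,-0.1],
    [[0,0,1.5],0,-0.1],
    [[0,0,1.5],0,-0.1],
    [[0,0,1.1],0,-0.1],
    [[0,0,0],0,-0.1],
    [[0,0,0],0,0.4],
    [[0,0,0],0,0.4],
    [[0,0,0],0,0.4]
  ],
  "grip_force": 30
}}

```text
t: 35.4
tool_pos: [0.6462, -0.1741, 0.3933]
ee_rot: [0.997, -0.079, 0.001, 0.0]
contact_force: [-0.8, -0.3, -0.3]
grip_width: 0.0256
```

Request:
{"name": "play_rows", "arguments": {
  "steps": [
    [[0,0,0],0,1],
    [[0,0,0],0,1],
    [[0,0,0],0,1],
    [[0,0,0],0,1],
    [[0,0,0],0,1]
  ]
}}

```text
t: 35.82
tool_pos: [0.6465, -0.1741, 0.393]
ee_rot: [0.997, -0.079, 0.001, 0.0]
contact_force: [0.8, -0.2, 5.6]
grip_width: 0.0107
```

```bash
python3 plan.py
python3 - <<'E'
from h import *
e=shot('scene');im2=cv2.cvtColor(e['image'],cv2.COLOR_RGB2BGR)
cv2.imwrite('pics/s24.png',cv2.resize(im2[130:250,110:270],None,fx=5,fy=5,interpolation=cv2.INTER_CUBIC))
# arc rows
g=np.linspace(1.95,0,35)
s=-171*np.cos(g)+8*np.sin(g);z=75.5+171*np.sin(g)+8*np.cos(g)
ds=np.diff(s)/10;dz=-np.diff(z)/10
for i in range(34): print('[%.2f,0,%.2f]'%(ds[i],dz[i]),end=' ')
E
```

```text
t 35.82 grasp [ 0.6467 -0.1742  0.238 ] jawang -9.0 tilt 0.1 w 0.0107 F [ 0.8 -0.2  5.6]
[-0.91,0,-0.38] [-0.93,0,-0.33] [-0.94,0,-0.27] [-0.96,0,-0.22] [-0.97,0,-0.16] [-0.98,0,-0.11] [-0.98,0,-0.05] [-0.98,0,0.00] [-0.98,0,0.06] [-0.97,0,0.12] [-0.97,0,0.17] [-0.96,0,0.23] [-0.94,0,0.28] [-0.92,0,0.34] [-0.90,0,0.39] [-0.88,0,0.44] [-0.85,0,0.49] [-0.82,0,0.54] [-0.79,0,0.58] [-0.76,0,0.63] [-0.72,0,0.67] [-0.68,0,0.71] [-0.64,0,0.75] [-0.59,0,0.78] [-0.55,0,0.81] [-0.50,0,0.84] [-0.45,0,0.87] [-0.40,0,0.90] [-0.35,0,0.92] [-0.29,0,0.94] [-0.24,0,0.95] [-0.19,0,0.96] [-0.13,0,0.97] [-0.07,0,0.98]
```

View pics/s24.png

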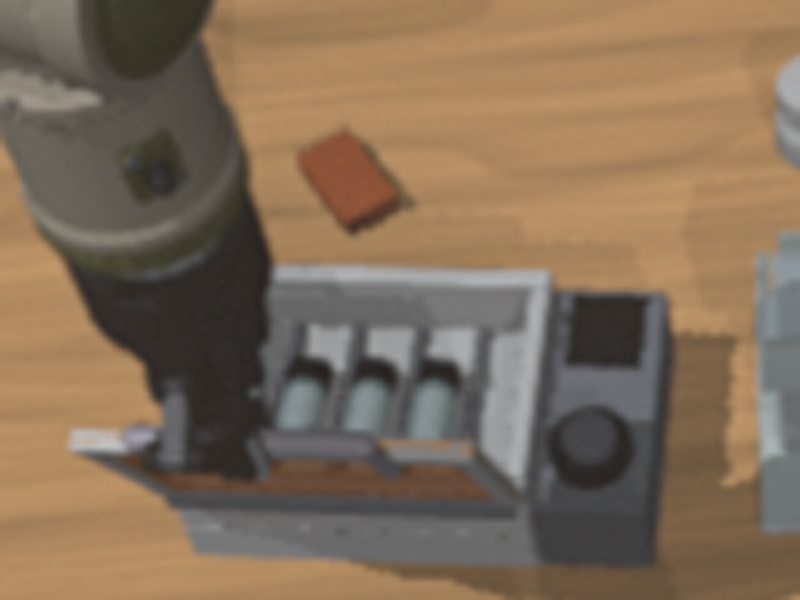

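The gripper holds the bar at about (215,440). Drawing the hood over along its arc at about 0.7 rad/s.

Request:
{"name": "play_rows", "arguments": {
  "steps": [
    [[-0.4,0,-0.17],0,1],
    [[-0.51,0,-0.21],0,1],
    [[-0.93,0,-0.33],0,1],
    [[-0.94,0,-0.27],0,1],
    [[-0.96,0,-0.22],0,1],
    [[-0.97,0,-0.16],0,1],
    [[-0.98,0,-0.11],0,1],
    [[-0.98,0,-0.05],0,1],
    [[-0.98,0,0],0,1],
    [[0,0,0],0,1]
  ],
  "grip_force": 40
}}

```text
t: 36.7
tool_pos: [0.5681, -0.1619, 0.4076]
ee_rot: [0.997, -0.079, -0.001, -0.0]
contact_force: [-0.7, -1.1, 4.1]
grip_width: 0.0103
```

```bash
python3 plan.py
python3 - <<'E'
from h import *
e=shot('scene');im2=cv2.cvtColor(e['image'],cv2.COLOR_RGB2BGR)
cv2.imwrite('pics/s25.png',cv2.resize(im2[130:250,110:270],None,fx=5,fy=5,interpolation=cv2.INTER_CUBIC))
E
```

```text
t 36.7 grasp [ 0.5678 -0.1618  0.2526] jawang -9.1 tilt 0.13 w 0.0103 F [-0.7 -1.1  4.1]
```

View pics/s25.png

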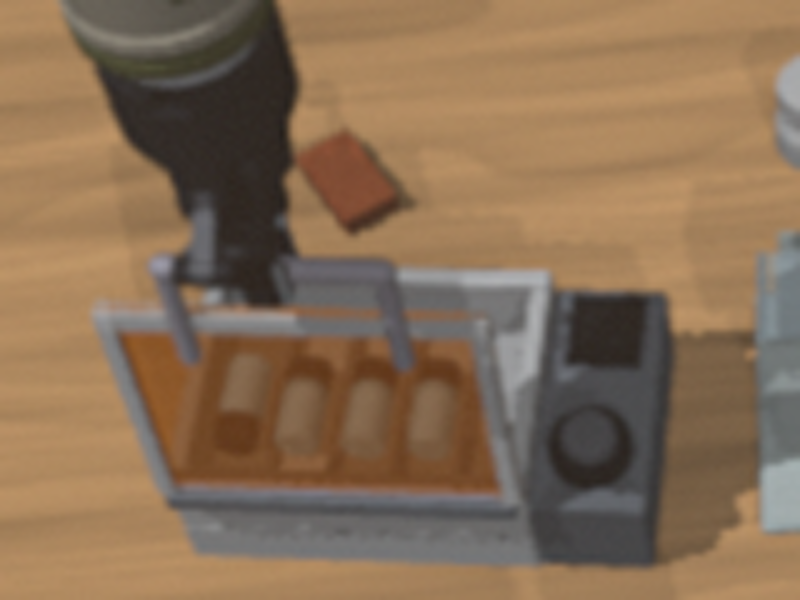

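The hood follows with the bar held at (270,268), and all four vials show through the plate. Continuing.

Request:
{"name": "play_rows", "arguments": {
  "steps": [
    [[-0.98,0,0.06],0,1],
    [[-0.97,0,0.12],0,1],
    [[-0.97,0,0.17],0,1],
    [[-0.96,0,0.23],0,1],
    [[-0.94,0,0.28],0,1],
    [[-0.92,0,0.34],0,1],
    [[-0.9,0,0.39],0,1],
    [[-0.88,0,0.44],0,1],
    [[-0.85,0,0.49],0,1]
  ]
}}

```text
t: 37.5
tool_pos: [0.4868, -0.1488, 0.3818]
ee_rot: [0.997, -0.079, -0.0, 0.0]
contact_force: [0.9, -2.9, -2.3]
grip_width: 0.0102
```

Request:
{"name": "play_rows", "arguments": {
  "steps": [
    [[-0.82,0,0.54],0,1],
    [[-0.79,0,0.58],0,1],
    [[-0.76,0,0.63],0,1],
    [[-0.72,0,0.67],0,1],
    [[-0.68,0,0.71],0,1],
    [[-0.64,0,0.75],0,1],
    [[-0.59,0,0.78],0,1],
    [[-0.55,0,0.81],0,1],
    [[0,0,0],0,1]
  ]
}}

```text
t: 38.25
tool_pos: [0.432, -0.1399, 0.3261]
ee_rot: [0.997, -0.079, -0.001, 0.0]
contact_force: [-0.9, -4.7, -3.6]
grip_width: 0.0105
```

```bash
python3 plan.py
python3 - <<'E'
from h import *
e=shot('scene');im2=cv2.cvtColor(e['image'],cv2.COLOR_RGB2BGR)
cv2.imwrite('pics/s26.png',cv2.resize(im2[130:250,110:270],None,fx=5,fy=5,interpolation=cv2.INTER_CUBIC))
E
```

```text
t 38.25 grasp [ 0.4318 -0.1399  0.1711] jawang -9.0 tilt 0.1 w 0.0105 F [-0.9 -4.7 -3.6]
```

View pics/s26.png

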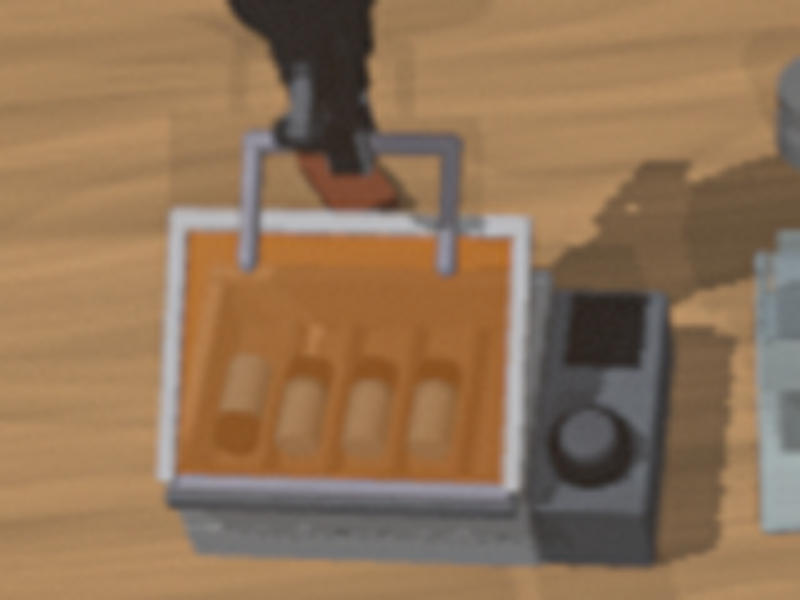

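The hood is about 0.5 rad open with the bar still held. Easing down the remainder.

Request:
{"name": "play_rows", "arguments": {
  "steps": [
    [[-0.5,0,0.84],0,1],
    [[-0.45,0,0.87],0,1],
    [[-0.4,0,0.9],0,1],
    [[-0.35,0,0.92],0,1],
    [[-0.29,0,0.94],0,1],
    [[-0.24,0,0.95],0,1],
    [[-0.19,0,0.96],0,1],
    [[-0.13,0,0.97],0,1],
    [[0,0,0],0,1],
    [[0,0,0],0,1]
  ]
}}

```text
t: 39.13
tool_pos: [0.4082, -0.1361, 0.2539]
ee_rot: [0.997, -0.079, -0.0, -0.0]
contact_force: [0.8, -2.4, -2.8]
grip_width: 0.0103
```

Request:
{"name": "play_rows", "arguments": {
  "steps": [
    [[-0.03,0,0.5],0,1],
    [[-0.03,0,0.3],0,1],
    [[0,0,0.2],0,1],
    [[0,0,0],0,1],
    [[0,0,0],0,1],
    [[0,0,0],0,1]
  ]
}}

```text
t: 39.63
tool_pos: [0.4075, -0.1359, 0.2444]
ee_rot: [0.997, -0.079, 0.0, -0.0]
contact_force: [0.2, -0.5, 5.3]
grip_width: 0.0103
```

```bash
python3 plan.py
python3 - <<'E'
from h import *
e=shot('scene');im2=cv2.cvtColor(e['image'],cv2.COLOR_RGB2BGR)
cv2.imwrite('pics/s27.png',cv2.resize(im2[110:250,110:270],None,fx=5,fy=4.2,interpolation=cv2.INTER_CUBIC))
P=cloud(e);p=P.reshape(-1,3);a=np.radians(-9);R=np.array([[np.cos(a),-np.sin(a)],[np.sin(a),np.cos(a)]])
l=(p[:,:2]-[.5098,-.1528])@R;k=(abs(l[:,1])<.088)
for x in range(-60,65,15):
    kk=k&(abs(l[:,0]*1000-x)<5)&(p[:,2]>.06);print(x,np.nanmedian(p[kk,2]).round(4),end=' ')
E
```

```text
t 39.63 grasp [ 0.4076 -0.1359  0.0894] jawang -9.0 tilt 0.05 w 0.0103 F [ 0.2 -0.5  5.3]
-60 0.3452 -45 0.09 -30 0.0808 -15 0.0812 0 0.0819 15 0.0815 30 0.082 45 0.0817 60 0.0822
```

View pics/s27.png

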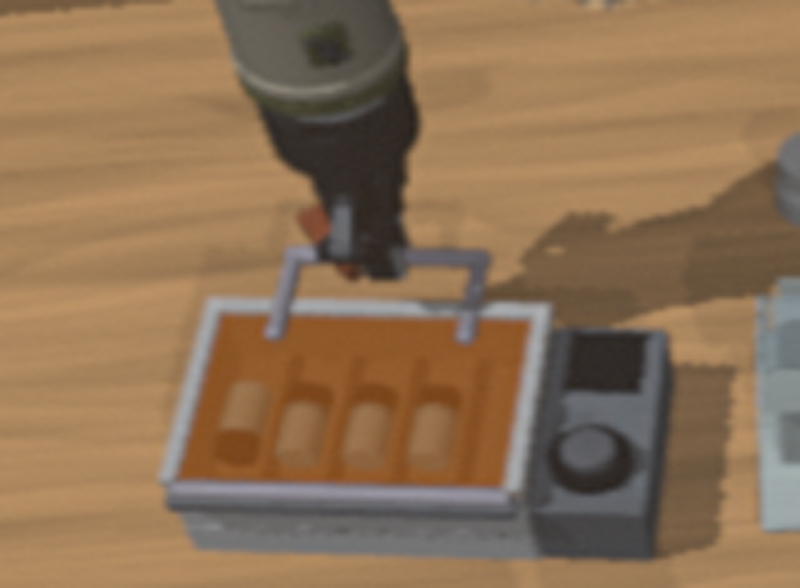

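The plate is level, z about 0.081 all along, so the hood is shut, with the bar at (390,258). A small extra push, then release, and measure the button.

Request:
{"name": "play_rows", "arguments": {
  "steps": [
    [[0,0,0.1],0,1],
    [[0,0,0],0,1],
    [[0,0,0],0,1],
    [[0,0,0],0,0.4],
    [[0,0,0],0,0.4],
    [[0,0,0],0,0.4],
    [[0,0,0],0,0.4]
  ]
}}

```text
t: 40.27
tool_pos: [0.4072, -0.1359, 0.2431]
ee_rot: [0.997, -0.079, -0.0, -0.0]
contact_force: [-0.2, -0.8, 0.2]
grip_width: 0.0255
```

Request:
{"name": "play_rows", "arguments": {
  "steps": [
    [[0,0,-2],0,0.4],
    [[0,0,-3],0,0.4],
    [[0,0,-3],0,1],
    [[-2,0,-2],0,1],
    [[0,0,0],0,1],
    [[0,0,0],0,1],
    [[0,0,0],0,1]
  ]
}}

```text
t: 40.85
tool_pos: [0.3879, -0.1326, 0.3429]
ee_rot: [0.997, -0.078, 0.0, -0.0]
contact_force: [0.8, -0.3, -0.1]
grip_width: -0.0002
```

```bash
python3 plan.py
python3 - <<'E'
from h import *
a=np.radians(-9);R=np.array([[np.cos(a),-np.sin(a)],[np.sin(a),np.cos(a)]])
ims=[]
for cam in('scene','top'):
    e=shot(cam);im=cv2.cvtColor(e['image'],cv2.COLOR_RGB2BGR)
    y0,x0=(150,140) if cam=='scene' else (190,310)
    ims.append(cv2.resize(im[y0:y0+110,x0:x0+150],(400,293),interpolation=cv2.INTER_CUBIC))
    P=cloud(e);p=P.reshape(-1,3);p=p[~np.isnan(p[:,0])]
    l=(p[:,:2]-[.5098,-.1528])@R
    for x in range(-60,65,20):
        kk=(abs(l[:,1])<.085)&(abs(l[:,0]*1000-x)<5)&(p[:,2]>.06);print(x,np.nanmedian(p[kk,2]).round(4),end=' ')
    k=(l[:,1]>.094)&(l[:,1]<.15)&(abs(l[:,0])<.068)
    for zl in(.064,.07,.075,.08):
        q=l[k&(p[:,2]>zl)&(p[:,2]<.1)];pp=p[k&(p[:,2]>zl)&(p[:,2]<.1)]
        if len(q): print(cam,zl,len(q),q.mean(0).round(4),pp.mean(0).round(4),np.percentile(q,[3,97],axis=0).round(4).tolist())
    for s in r.tip_of(cam,'start_top')[:1]:
        px=np.array(s['point'])*[560,420];print(px,s['confidence'],[ (z,atz(e,px,z)[0,:2].round(4)) for z in(.07,.08)])
cv2.imwrite('pics/b28.png',np.hstack(ims))
E
```

```text
t 40.85 grasp [ 0.388  -0.1326  0.1879] jawang -9.0 tilt 0.04 w -0.0002 F [ 0.8 -0.3 -0.1]
-60 0.0846 -40 0.082 -20 0.082 0 0.0817 20 0.082 40 0.0819 60 0.0821 scene 0.064 416 [0.0129 0.1225] [ 0.5417 -0.0339  0.0719] [[-0.0595, 0.0948], [0.058, 0.1449]]
scene 0.07 211 [0.0354 0.1212] [ 0.5637 -0.0386  0.078 ] [[0.0106, 0.0942], [0.0538, 0.1405]]
scene 0.075 124 [0.034  0.1201] [ 0.5621 -0.0395  0.0816] [[-0.0064, 0.0942], [0.0511, 0.1358]]
scene 0.08 83 [0.0324 0.1201] [ 0.5605 -0.0393  0.0837] [[0.0071, 0.0942], [0.0461, 0.1333]]
[225.12  215.712] 0.59 [(0.07, array([ 0.5527, -0.0427])), (0.08, array([ 0.5592, -0.0419]))]
-60 0.0831 -40 0.0808 -20 0.0806 0 0.0808 20 0.0809 40 0.0808 60 0.081 top 0.064 455 [0.0191 0.1232] [ 0.5479 -0.0341  0.0741] [[-0.0567, 0.1035], [0.0516, 0.1417]]
top 0.07 349 [0.033  0.1225] [ 0.5616 -0.037   0.0767] [[0.015, 0.1036], [0.0518, 0.1404]]
top 0.075 164 [0.0331 0.1224] [ 0.5616 -0.037   0.0817] [[0.0207, 0.1102], [0.0455, 0.135]]
top 0.08 138 [0.0337 0.1218] [ 0.5621 -0.0377  0.0826] [[0.022, 0.1107], [0.0454, 0.1335]]
[348.824 226.59 ] 0.45 [(0.07, array([ 0.569 , -0.0454])), (0.08, array([ 0.5674, -0.0436]))]
```

View pics/b28.png

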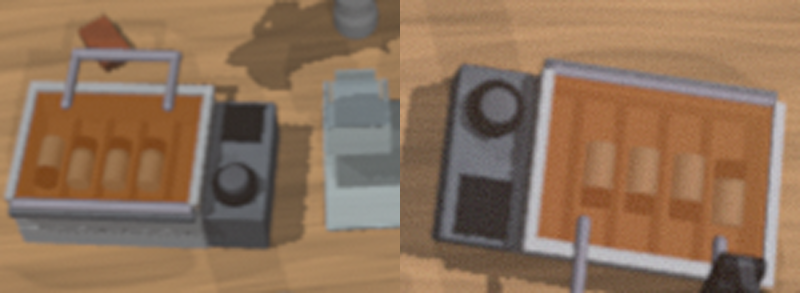

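Hood shut (level plate at z about 0.081 in both views). The button's top is at (0.562, -0.038, 0.0826). Moving over it with the jaws shut.

```bash
python3 plan.py .5618,-.038,.165,k,6 .5618,-.038,.107,k,4
```

```text
t 41.05 grasp [ 0.3876 -0.133   0.1873] jawang -9.0 tilt 0.08 w 0.0 F [0.1 0.  0.5]
.5618,-.038,.165,k,6 x6
   all [2.62,-2.02,0.37] 0.00
.5618,-.038,.107,k,4 x4
   all [0.00,-0.00,1.45] 0.00
```

Request:
{"name": "play_rows", "arguments": {
  "steps": [
    [[2.62,-2.02,0.3],0,1],
    [[2.62,-2.02,0.4],0,1],
    [[2.62,-2.02,0.4],0,1],
    [[2.62,-2.02,0.4],0,1],
    [[2.62,-2.02,0.4],0,1],
    [[2.62,-2.02,0.4],0,1],
    [[0,0,2],0,1],
    [[0,0,2],0,1],
    [[0,0,1.2],0,1],
    [[0,0,0],0,1]
  ]
}}

```text
t: 41.88
tool_pos: [0.5613, -0.0378, 0.2648]
ee_rot: [0.997, -0.079, -0.003, 0.0]
contact_force: [0.8, -0.7, 0.4]
grip_width: -0.0001
```

Request:
{"name": "play_rows", "arguments": {
  "steps": [
    [[0,0,0],0,1],
    [[0,0,0],0,1]
  ]
}}

```text
t: 42.05
tool_pos: [0.562, -0.0383, 0.2682]
ee_rot: [0.997, -0.079, -0.0, 0.0]
contact_force: [0.8, -0.3, -0.4]
grip_width: -0.0002
```

```bash
python3 plan.py .5618,-.038,.103,k,1
python3 - <<'E'
from h import *
e=shot('scene');im2=cv2.cvtColor(e['image'],cv2.COLOR_RGB2BGR)
cv2.imwrite('pics/s29.png',cv2.resize(im2[140:250,150:270],None,fx=5,fy=5,interpolation=cv2.INTER_CUBIC))
E
```

```text
t 42.05 grasp [ 0.562  -0.0383  0.1132] jawang -9.1 tilt 0.01 w -0.0002 F [ 0.8 -0.3 -0.4]
.5618,-.038,.103,k,1 x1
   all [-0.03,-0.03,1.02] 0.00
```

View pics/s29.png

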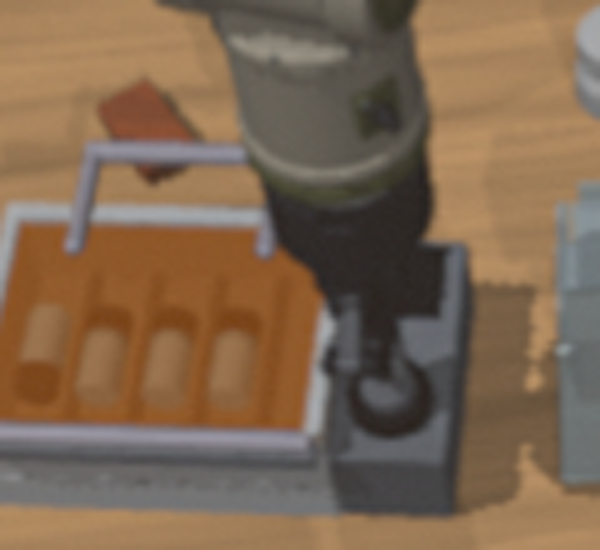

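The closed fingertips are above the button at (390,385). Pressing.

Request:
{"name": "play_rows", "arguments": {
  "steps": [
    [[0,0,0.8],0,1],
    [[0,0,0.4],0,1],
    [[0,0,0.3],0,1],
    [[0,0,0.3],0,1],
    [[0,0,0],0,1],
    [[0,0,0],0,1]
  ]
}}

```text
t: 42.6
tool_pos: [0.562, -0.0378, 0.2502]
ee_rot: [0.997, -0.079, 0.0, -0.0]
contact_force: [0.7, 1.4, 4.0]
grip_width: 0.0002
```

```bash
python3 plan.py
```

```text
t 42.6 grasp [ 0.562  -0.0378  0.0952] jawang -9.0 tilt 0.02 w 0.0002 F [0.7 1.4 4. ]
```

Request:
{"name": "play_rows", "arguments": {
  "steps": [
    [[0,0,0.2],0,1],
    [[0,0,0.1],0,1],
    [[0,0,0],0,1],
    [[0,0,0],0,1],
    [[0,0,0],0,1]
  ]
}}

```text
t: 43.02
tool_pos: [0.5618, -0.038, 0.2491]
ee_rot: [0.997, -0.079, 0.001, -0.001]
contact_force: [-6.0, 1.0, 28.0]
grip_width: -0.0
```

```bash
python3 plan.py
```

```text
t 43.02 grasp [ 0.5621 -0.0378  0.0941] jawang -9.0 tilt 0.12 w -0.0 F [-6.  1. 28.]
```

28 N at a tip drop of about 6.5 mm means the button is on its hard stop. Retracting upwards and clear.

Request:
{"name": "play_rows", "arguments": {
  "steps": [
    [[0,0,-0.5],0,1],
    [[0,0,-2],0,1],
    [[0,0,-4],0,1],
    [[0,0,-4],0,1],
    [[0,0,-4],0,1],
    [[-3,-3,0],0,1],
    [[-3,-2,0],0,1],
    [[-3,-2,0],0,1],
    [[0,0,0],0,1],
    [[0,0,0],0,1]
  ]
}}

```text
t: 43.85
tool_pos: [0.483, 0.0462, 0.3923]
ee_rot: [0.997, -0.077, -0.0, -0.0]
contact_force: [0.9, -0.4, 0.9]
grip_width: -0.0001
```

```bash
python3 plan.py
python3 - <<'E'
from h import *
a=np.radians(-9);R=np.array([[np.cos(a),-np.sin(a)],[np.sin(a),np.cos(a)]])
for cam in('scene','top'):
    e=shot(cam,cam+'30.png');P=cloud(e);p=P.reshape(-1,3);p=p[~np.isnan(p[:,0])]
    l=(p[:,:2]-[.5098,-.1528])@R
    for x in range(-60,65,20):
        kk=(abs(l[:,1])<.085)&(abs(l[:,0]*1000-x)<5)&(p[:,2]>.06)&(p[:,2]<.15);print(x,np.nanmedian(p[kk,2]).round(4),end=' ')
    k=(np.hypot(l[:,0]-.0337,l[:,1]-.122)<.009);print(cam,'button z',np.median(p[k,2]))
    for x in r.outline_of(cam,'model')[:1]:
        q=P[x['region']];q=q[q[:,2]>.02];print('model',x['confidence'],cv2.minAreaRect((q[:,:2]*1000).astype(np.float32)),np.median(q[:,2]))
E
```

```text
t 43.85 grasp [0.4829 0.0463 0.2373] jawang -8.8 tilt 0.06 w -0.0001 F [ 0.9 -0.4  0.9]
-60 0.0833 -40 0.0819 -20 0.0818 0 0.0819 20 0.082 40 0.0822 60 0.0824 scene button z 0.08394018014243265
model 0.87 ((544.590576171875, 330.5876159667969), (42.81430435180664, 52.267574310302734), 67.91229248046875) 0.028305006504038444
-60 0.0826 -40 0.0808 -20 0.081 0 0.0806 20 0.0809 40 0.0809 60 0.0811 top button z nan
model 0.95 ((542.7923583984375, 329.30584716796875), (44.24912643432617, 49.590816497802734), 69.3668441772461) 0.026845791762888926
  return _methods._mean(a, axis=axis, dtype=dtype,
  ret = ret.dtype.type(ret / rcount)
```

View pics/scene30.png

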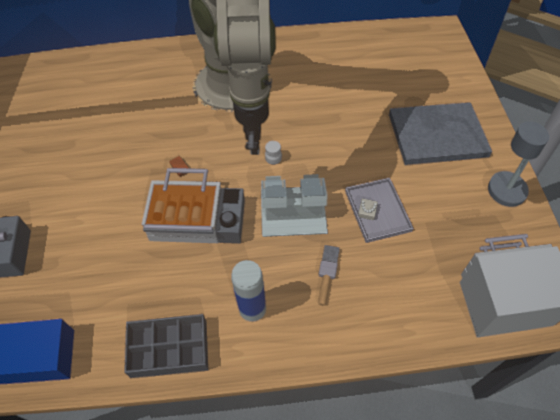

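The final picture shows the hood shut with four vials under it (185,208), the model in the tray (369,209), the bystanders in place and the arm clear. Handing in.

```bash
python3 -c "
from workcell import r
print(r.finish_job()); print(r.get_obs()['t'])"
```

```text
the job is handed in; nothing more can be done
None
the job is handed in; nothing more can be done
```

I carried out every step in order and handed the job in at about 44 s of robot time. No verdict was reported.

- **Model:** I laid it flat in the tray. It was later knocked about 3 cm aside, as the task warned. The last measurement has it still flat, about 30 mm off the tray's middle across its width, inside the ±55 mm limit. I left it there.
- **Vials:** There were four, two per lane, and each was set down in its own cradle. Both lanes looked empty afterwards, and all four still show in their cradles through the shut hood.
- **Hood:** I drew it over by its bar at about 0.7 rad/s or slower. The plate reads level at about 81 mm along its whole depth, which means it is shut.
- **Start button:** I pressed it until it reached its stop, about 6.5 mm of fingertip travel and 28 N. Afterwards the scene camera read its top at 84 mm, back at its starting height.
- **Other things:** The can, the brush and the remaining bench items look unmoved in the last scene picture. I did not measure their positions.

**Checks that failed or fell short:**
- The last top-camera reading of the button gave no value, so "button up" rests on the scene camera alone.
- The first vial touched the chamber wall at 3.6 N while going in, and I moved it clear before releasing it.

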